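Draw the locked plunger out of the leaning filling barrel

TASK

Take the plunger out of the leaning barrel of the filling stand for washing: turn it by its black paddle handle, anticlockwise as seen looking down on the handle, until you feel its lock let go, then draw it straight out of the barrel. Do not drag, lift or tip the stand. Lower it foot first into the glass beaker without dropping it, leave it standing there with its handle up, and leave the three amber bottles alone.

Things in the scene. Friction and masses are not known exactly. Their poses are not given: they have to be found in the camera images.
- stand: heavy loose filling stand (6.5 kg), not fixed to the bench: a dark steel base plate 170 x 130 x 14 mm that carries the leaning barrel between two cheeks. Origin: centre of the underside; x along the 170 mm side. The barrel leans to its -x (roughly towards the robot), 32 degrees from vertical. Pulls up to 20 N do not shift it
- barrel: aluminium barrel fixed on the stand, 122 mm long, 48 mm across, with a steel collar 56 mm across at its upper end. Origin: centre of its closed lower end; z: along the barrel, out of the mouth; y: level. Bore 24 mm across (1 mm clearance each side) from 8 to 100 mm along z. The plunger is clear of the bore and mouth after being drawn out 115 mm
- barrel_mouth (a point): centre of the barrel's mouth, on its axis, 122 mm from its lower end. In the collar, 116 to 122 mm up, sits a keeper plate with a slot that lets the plunger's pin through; it is hidden under the plunger's flange, so its angle cannot be seen
- plunger: steel plunger, 172 mm long, 0.2 to 0.33 kg, standing on the barrel's floor, on its axis. Origin: centre of its foot; z: along the shaft to the handle. Shaft 22 mm across; flange 52 mm across at 115.5 to 120 mm; above it, to 172 mm, a black paddle handle 40 mm wide along x and 16 mm thick along y (pinch it across the 16 mm). At the start its x lies in the plane of the barrel's lean
- plunger_grip (a point): centre of the paddle handle's flats, 148 mm from the plunger's foot, 28 mm above the flange
- beaker: upright open glass beaker, loose, 0.45 kg, 80 mm outside and 72 mm inside across, 105 mm tall, inner floor 6 mm up. Origin: centre of the underside. It stands on the left or the right of the stand
- jug: bystander: amber bottle 84 mm across and 150 mm tall, on the other side of the stand from the beaker; origin: centre of the underside
- bottle_a: bystander: amber jar 52 mm across, 100 mm tall with a white cap, far left; origin: centre of the underside
- bottle_b: bystander: the same kind of jar, far right; origin: centre of the underside
- plunger_pin (a point): middle of the plunger's cross pin (along its x, 40 mm long, 7 mm thick), 102 mm from the foot, inside the collar. Locked: lifts only 2.5 mm. Turned in the positive sense about the plunger's z it meets the slot after 0.35 to 1.15 rad, different each time, and passes within 0.12 rad either side of that angle. No stop: turn a little, pull gently, turn on if it holds; past the slot it locks again
Things that resemble listed ones, but are neither listed nor needed, are in the scene too. Several things have the shape of the plunger; the one meant has the colours described above.

How it is judged:
On the way:
1. the plunger, held by the fingers, is drawn clear of the barrel: its foot is past the barrel's mouth (z of plunger in the frame of barrel above 0.122 m and contact force between the fingers and plunger above 0.5 N), for 0.1 s.
At the end, for the whole second after the job is handed in: The plunger rests in the beaker with its foot on the beaker's floor (foot under 25 mm above the underside and within 36 mm of the centre), handle up above 120 mm, at rest and released; the beaker stands upright (within 0.1 rad) on the bench; the stand is upright and within 20 mm of where it began (horizontal distance between plunger and beaker below 0.036 m and z of plunger in the frame of beaker between 0 and 0.025 m and z of plunger_grip in the frame of beaker above 0.12 m and angle between beaker's own z axis and vertical below 0.1 rad and height (world z) of beaker below 0.01 m and linear speed of plunger below 0.03 m/s and distance of stand from where it was at the start of the episode below 0.02 m and angle between stand's own z axis and vertical below 0.05 rad); the robot touches nothing.
It fails at once if the stand is dragged more than 20 mm (distance of stand from where it was at the start of the episode above 0.02 m).
It fails at once if the stand is tipped by more than 0.1 rad (angle between stand's own z axis and vertical above 0.1 rad).
It fails at once if the plunger is dropped: moves faster than 0.8 m/s with no finger on it (linear speed of plunger above 0.8 m/s and contact force between the fingers and plunger below 0.1 N).
It fails at once if an amber bottle is moved more than 25 mm (distance of any of jug, bottle_a, bottle_b from where it was at the start of the episode above 0.025 m).
It also fails if it takes over 48 s, if anything falls off the work surface, if the arm or the gripper's body presses on something with over 40 N, if the wrist force passes 120 N, or if a joint passes its speed limit or range.

ROBOT

A 7-joint arm with a two-finger parallel gripper is mounted at the origin on the work surface. World frame = base frame: x ahead of the robot, y to its left, z up, the work surface at z = 0. Lengths are in m, angles in rad, forces in N, time in s.
With the tool pointing down it reaches from about 0.425 to 0.925 m from the base axis. Payload 6.8 kg.
Tool frame: the origin (TCP) lies between the finger pads; the fingertips stand r.tip_reach ahead of it and the grasp point (between the pads) lies 11 mm behind it (r.tip_reach is the distance from the TCP to the fingertips, in m); z points along the fingers, y is the direction in which the jaws open and shut (so a half turn about z gives the same grasp; the last joint's range is limited). The gripper opens to 85 mm and grips with 20 to 120 N. Pads are 22 mm wide; open, the fingers measure 114 mm over their backs; the gripper's body (76 mm by 85 mm) begins 54 mm behind the grasp point. The pads swing forward as they close: fully open they stand 13 mm farther back than shut.
Start: joints at [-1.305, 0.477, 0.022, 1.555, -0.011, 1.109, -0.083], TCP at [0.246, 0.628, 0.239] pointing down, gripper open.
Joint ranges: [-2.96, 2.96], [-0.34, 2.1], [-1.41, 1.46], [0.24, 2.44], [-1.37, 4.51], [0.17, 1.92], [-2.96, 2.96]. Speed limits (rad/s): [2.39, 2.39, 3.14, 3.14, 3.14, 3.14, 3.14].

INTERFACE

Orientations are given as a rotation vector (axis times angle).
In Python, from bench import r, eyes, spotter gives the robot as it stands.
- The arm moves only by the tool carry_out, never from a script. Its argument "series" is text: rows parted by semicolons, each of 5 numbers parted by spaces: the shift along the tool's x, y, z in cm, then the turn about the tool's z in rad, then the opening, from 0 (shut) to 1 (fully open). In form: x y z yaw gripper; .... A call has 1 to 8 rows; each row shifts and turns the commanded pose from where the row before left it, along the tool's axes as they then stand; what a row does not reach is not made up. A row lasts 1/8 s, in which the tool goes at most 62.5 mm and 10.7 degrees, less where a joint would pass 70% of its speed; a pose out of reach is approached as far as the arm can. A call with a gripper value outside its range is refused whole. The fingers move at their own pace and stop on an object; "grip_force" is the grip in N (left out, the last holds). Time passes only in rows, so rows that do not move let the fingers close. It gives the time, the measured TCP pose, the force and the opening at its end, in the units of the state.
- r.get_obs(): the state, without advancing time (a new reading comes with each control period).
- eyes.grab_frame(name): name is "scene" or "top" or "wrist"; returns a dict with "color" (400x640x3 uint8, blue, green, red), "intrinsics" (3x3 intrinsics, pixels), "R" (3x3) and "t" (3): a world point X has camera coordinates R X + t; the wrist camera has in their place "T_tool_cam" (4x4, takes a point from camera to tool coordinates, whose origin is the TCP and whose axes are the flange's). Camera axes: x right, y down, z forward; pixel columns grow to the right and rows downward; lengths in m; the calibration is good to about 2 mm. A picture is of the moment at which its call begins: read the wrist's pose just before it. There is no depth.
- r.hand_in(): hands the job in, once; it reports no verdict.
Trained networks look in a picture, given as the dict that the camera call returned (one of the last four; its "shot" number tells which), for a name from the list of things; names that differ only in an ending like _2 or _b are one class to them, and where a whole thing is asked for, a point or a joint stands for the part that bears it (a point fixed in the world has none). Each returns a list of dicts, best first, with "confidence" (0 to 1); they miss things now and then, are a little off and sometimes report something else, mostly with a low value. They report only what shows in the picture. A call takes as long as a camera call. They do not tell look-alikes from the thing itself.
- spotter.search_frame(picture, query): "uv" ([column, row] in pixels, amid what is visible of it).
- spotter.trace(picture, query): "pixels" (400x640 bool, what is visible of it) and "uv" ([column, row] in pixels, amid what is visible of it).
- spotter.mark_of(picture, query): "uv" ([column, row] in pixels: a listed point, or the origin of a listed thing).
The state is a dict: "clock": time; "joints": joint angles; "qvel": joint speeds; "tau": joint torques, N m; "tcp_pos": TCP position; "orientation": TCP orientation; "contact_force": force on the tool from outside, world axes, zero at the start; "moment": the same for the moment, N m; "grip_width": finger opening in m.
Only numpy, scipy, OpenCV 4.12 (cv2) and the standard library are available. Lean on these libraries where they do the work, as an engineer would, in place of code of your own. Each camera call takes 0.05 s, during which the arm holds its last target.

## Working session

There is one attempt and no reset: what is moved stays moved. The work goes in short steps, Python scripts to look and compute and a tool call to move; the robot and the scene stay as the last step left them, time stands still between calls to the robot, and variables do not carry over. Pictures are saved under pics/ and viewed, and the job is handed in when it is done.

Besides the shell and the picture viewer there is one more tool, called as name(argument=value, ...) on one line, values as JSON. carry_out: Moves the arm, as the interface text tells. Its arguments: {"type":"object","properties":{"series":{"type":"string"},"grip_force":{"type":"number"}},"required":["series"]}

```bash
ls; mkdir -p pics
python3 - <<'E'
from bench import r, eyes, spotter
import cv2,numpy as np,pickle
o=r.get_obs(); print(o, r.tip_reach)
D={}
for n in ["scene","top","wrist"]:
    f=eyes.grab_frame(n); D[n]=f; cv2.imwrite(f"pics/{n}0.png",f["color"])
    print(n,f["intrinsics"].tolist(),[ (k,np.round(f[k],4).tolist()) for k in f if k in("R","t","T_tool_cam")])
    for q in ["stand","barrel","barrel_mouth","plunger","plunger_grip","beaker","jug","bottle_a"]:
        print(q,[(np.round(d["uv"]).tolist(),round(d["confidence"],2)) for d in spotter.mark_of(f,q)])
pickle.dump(D,open("d0.pkl","wb"))
E
```

```text
pics
{'clock': 0.0, 'joints': array([-1.30510145,  0.47778385,  0.02233987,  1.55644543, -0.01148984,
        1.10928845, -0.08310903]), 'qvel': array([-1.20489598e-03,  7.09973650e-05, -1.28106315e-03, -1.49345349e-03,
       -6.85439603e-04, -1.91651588e-03,  2.10807427e-04]), 'tau': array([-1.18390803e-03, -5.96438134e+01,  1.60713807e+00, -2.81204385e+01,
        1.23427444e-02,  9.01942461e-03, -3.35915547e-05]), 'tcp_pos': array([0.24628363, 0.62785315, 0.23833914]), 'orientation': array([-5.83680864e-01, -3.08669718e+00,  2.80594526e-03]), 'contact_force': array([-0.11548339,  0.18810586,  0.7621173 ]), 'moment': array([ 0.01553384, -0.04910517, -0.0088347 ]), 'grip_width': 0.08542587569706134} 0.008
scene [[385.4506844664735, 0.0, 320.70762714413627], [0.0, 385.4506844664735, 199.63603476598283], [0.0, 0.0, 1.0]] [('R', [[0.2943, 0.9557, 0.0023], [0.7937, -0.243, -0.5576], [-0.5324, 0.166, -0.8301]]), ('t', [-0.1814, -0.4015, 1.4513])]
stand [([332.0, 222.0], 0.69)]
barrel [([332.0, 221.0], 0.73), ([343.0, 225.0], 0.58), ([405.0, 214.0], 0.4)]
barrel_mouth [([332.0, 190.0], 0
[... 586 characters left out ...]
3)]
barrel_mouth [([305.0, 214.0], 0.9)]
plunger [([303.0, 193.0], 0.69), ([286.0, 163.0], 0.66), ([326.0, 155.0], 0.57)]
plunger_grip [([379.0, 123.0], 0.91), ([255.0, 114.0], 0.63), ([302.0, 194.0], 0.56), ([425.0, 187.0], 0.42)]
beaker [([423.0, 257.0], 0.7)]
jug [([203.0, 271.0], 0.85)]
bottle_a [([228.0, 199.0], 0.97), ([424.0, 189.0], 0.83)]
wrist [[298.3386115236287, 0.0, 320.2595166531278], [0.0, 298.3386115236287, 204.85125334259274], [0.0, 0.0, 1.0]] [('T_tool_cam', [[0.0005, -0.9535, -0.3015, 0.0752], [1.0, 0.0006, -0.0002, 0.0004], [0.0004, -0.3015, 0.9535, -0.1343], [0.0, 0.0, 0.0, 1.0]])]
stand []
barrel []
barrel_mouth []
plunger []
plunger_grip []
beaker []
jug []
bottle_a []
```

View pics/scene0.png

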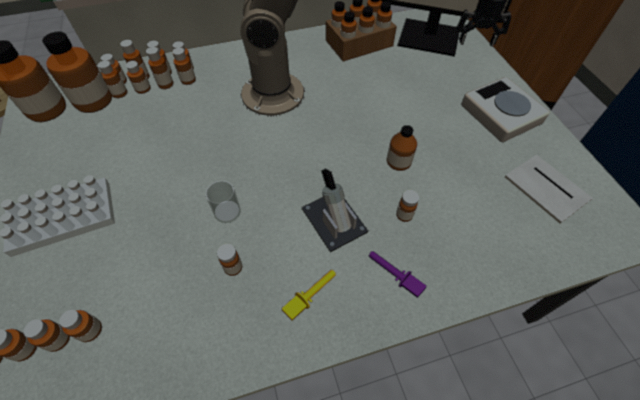

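View pics/top0.png

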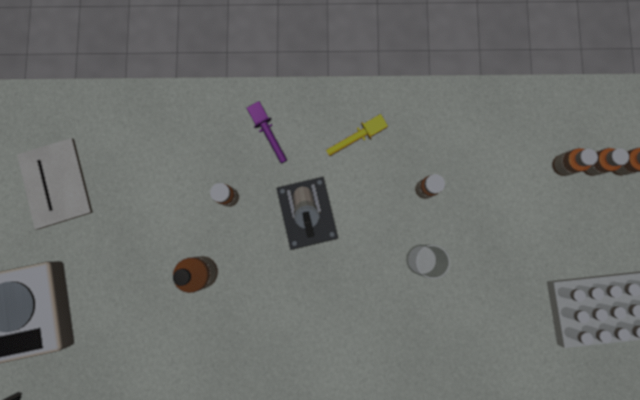

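Run:
```python
import cv2
a=cv2.imread("pics/top0.png")[140:300,180:460]; cv2.imwrite("pics/topc.png",cv2.resize(a,None,fx=2.85,fy=2.85,interpolation=cv2.INTER_CUBIC))
a=cv2.imread("pics/scene0.png")[130:330,200:440]; cv2.imwrite("pics/scenec.png",cv2.resize(a,None,fx=3,fy=3,interpolation=cv2.INTER_CUBIC))
```

```text
(no output)
```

View pics/topc.png

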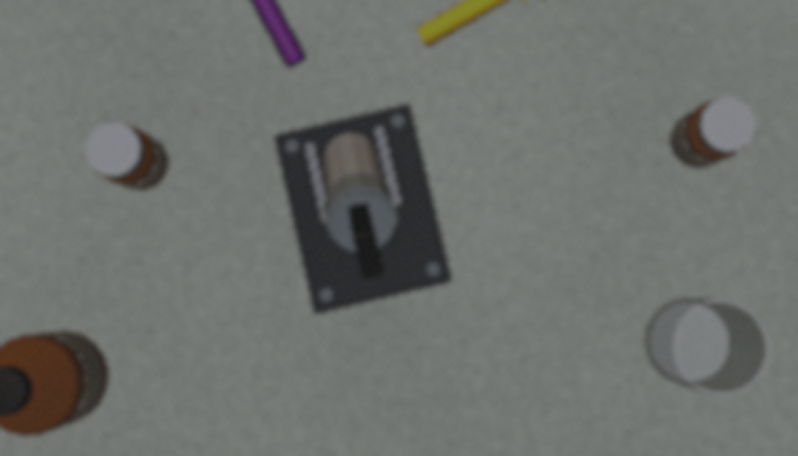

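View pics/scenec.png

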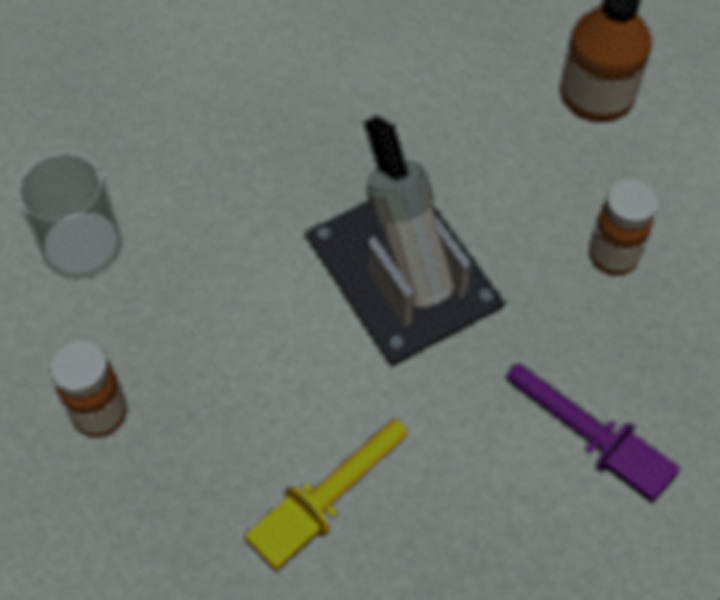

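```bash
cat > h.py <<'E'
import numpy as np,pickle,cv2
from scipy.optimize import least_squares
from scipy.spatial.transform import Rotation as Rot
def proj(f,X):
    X=np.atleast_2d(X); rv=cv2.Rodrigues(f["R"])[0]
    return cv2.projectPoints(X.astype(float),rv,np.array(f["t"],float),f["intrinsics"],None)[0][:,0]
def ray(f,uv):
    d=f["R"].T@np.linalg.inv(f["intrinsics"])@np.array([*uv,1.]); return -f["R"].T@f["t"],d/np.linalg.norm(d)
def atz(f,uv,z):
    c,d=ray(f,uv); return c+d*(z-c[2])/d[2]
E
python3 - <<'E'
from h import *
D=pickle.load(open("d0.pkl","rb"));T,S=D["top"],D["scene"]
tc=np.array([[276,135],[409,105],[450,280],[315,312]])/2.85+[180,140]
for u in tc: print(atz(T,u,.014).round(4))
sc=np.array([[305,235],[392,365],[505,303]])/3+[200,130]
for u in sc: print("s",atz(S,u,.014).round(4))
print("beaker",[atz(S,np.array([80,243])/3+[200,130],.006),atz(S,(228,211),0),atz(T,(423,257),.0),atz(T,np.array([688,341])/2.85+[180,140],.105)])
print("jug",atz(S,(397,159),0),atz(T,(203,271),0))
L=.5
def pts(p):
    x,y,w,a,h=p; Rz=Rot.from_euler("z",w).as_matrix(); o=np.array([x,y,0])
    lean=np.radians(32); ax=Rz@[-np.sin(lean),0,np.cos(lean)]; b=o+Rz@[a,0,h]
    return o,Rz,ax,b
cor=np.array([[.085,.065,.014],[.085,-.065,.014],[-.085,-.065,.014],[-.085,.065,.014]])
# handle tip observations (edge centre of handle top): scene crop, top crop
obs_tip_s=np.array([376,122])/3+[200,130]; obs_tip_t=np.array([371,262])/2.85+[180,140]
def res(p,full=False):
    o,Rz,ax,b=pts(p); C=cor@Rz.T+o
    e=[]
    # top corner order: far-left(world +y = image left?) 
    pt=proj(T,C); ps=proj(S,C)
    import itertools
    e+= [np.min(np.linalg.norm(pt-u,axis=1)) for u in tc]
    e+= [np.min(np.linalg.norm(ps-u,axis=1)) for u in sc]
    foot=b+ax*.008
    g=foot+ax*.148; m=b+ax*.122
    e+=list(proj(S,m)[0]-(332,190))+list(proj(T,m)[0]-(305,214))
    e+=list(proj(S,g)[0]-(328,179))
    return np.array(e)
s=least_squares(res,[.57,.03,.15,.03,.03],loss="soft_l1");print(s.x,res(s.x).round(1))
o,Rz,ax,b=pts(s.x)
print("axis",ax,"mouth",b+ax*.122,"grip",b+ax*.156)
pickle.dump(s.x,open("fit.pkl","wb"))
def draw(f,n,x0,y0,k,w,h):
    im=cv2.resize(f["color"][y0:y0+h,x0:x0+w],None,fx=k,fy=k,interpolation=cv2.INTER_CUBIC)
    def P(X,c):
        for u in proj(f,X): cv2.circle(im,tuple(int(v) for v in (u-[x0,y0])*k),3,c,-1)
    P(cor@Rz.T+o,(0,255,0))
    foot=b+ax*.008; xp=Rz@[np.cos(np.radians(32)),0,np.sin(np.radians(32))]; yp=Rz@[0,1,0]
    for z in(.12,.172):
        for i in(-1,1):
            for j in (-1,1): P(foot+ax*z+i*.02*xp+j*.008*yp,(0,0,255))
    t=np.linspace(0,2*np.pi,24)
    P(foot+ax*.12+.026*(np.outer(np.cos(t),xp)+np.outer(np.sin(t),yp)),(255,255,0))
    cv2.imwrite(n,im)
draw(T,"pics/tfit.png",260,160,7,110,80);draw(S,"pics/sfit.png",290,150,7,100,85)
E
```

```text
[0.6643 0.1254 0.014 ]
[0.6915 0.0023 0.014 ]
[ 0.5299 -0.0339  0.014 ]
[0.5017 0.089  0.014 ]
s [ 0.5376 -0.0351  0.014 ]
s [0.6985 0.0036 0.014 ]
s [0.6679 0.127  0.014 ]
beaker [array([ 0.47605091, -0.25069572,  0.006     ]), array([ 0.47310991, -0.24739371,  0.        ]), array([ 0.47991611, -0.25637518,  0.        ]), array([ 0.47789481, -0.22407993,  0.105     ])]
jug [4.34606927e-01 3.19627851e-01 1.11022302e-16] [0.44694248 0.31889895 0.        ]
[0.59870729 0.04601492 0.22862461 0.04872231 0.03434739] [ 1.5  1.8  1.1  0.5  2.1  1.   0.6  0.3  0.   1.4  0.2  1.1 -0.1]
axis [-0.51613025 -0.12009991  0.8480481 ] mouth [0.58319391 0.04240507 0.13780926] grip [0.56564548 0.03832167 0.1666429 ]
```

Run:
```python
from h import *
D=pickle.load(open("d0.pkl","rb"));T,S=D["top"],D["scene"]
c=np.array([.475,-.25,0]);t=np.linspace(0,2*np.pi,40)
ims=[]
for f,x0,y0 in((T,390,220),(S,195,170)):
    k=6;im=cv2.resize(f["color"][y0:y0+65,x0:x0+65],None,fx=k,fy=k,interpolation=cv2.INTER_CUBIC)
    for z,col,rr in((0,(0,255,0),.04),(.105,(0,0,255),.04)):
        X=c+np.c_[rr*np.cos(t),rr*np.sin(t),0*t+z]
        for u in proj(f,X): cv2.circle(im,tuple(int(v) for v in (u-[x0,y0])*k),2,col,-1)
    ims.append(im)
cv2.imwrite("pics/beak.png",np.hstack(ims))
a=cv2.imread("pics/tfit.png");b=cv2.imread("pics/sfit.png")
print(a.shape,b.shape)
```

```text
(560, 770, 3) (595, 700, 3)
```

View pics/beak.png

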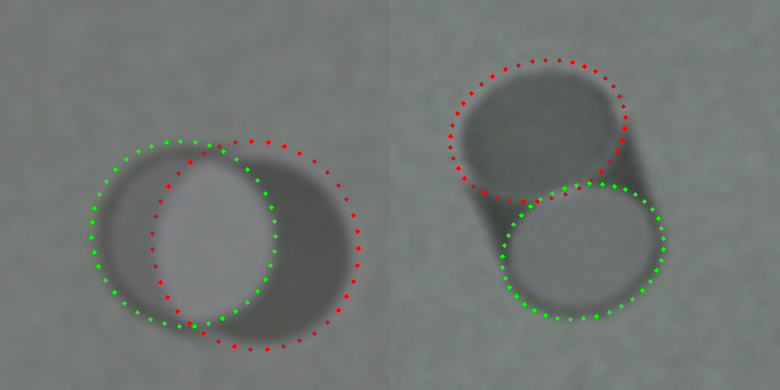

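View pics/tfit.png

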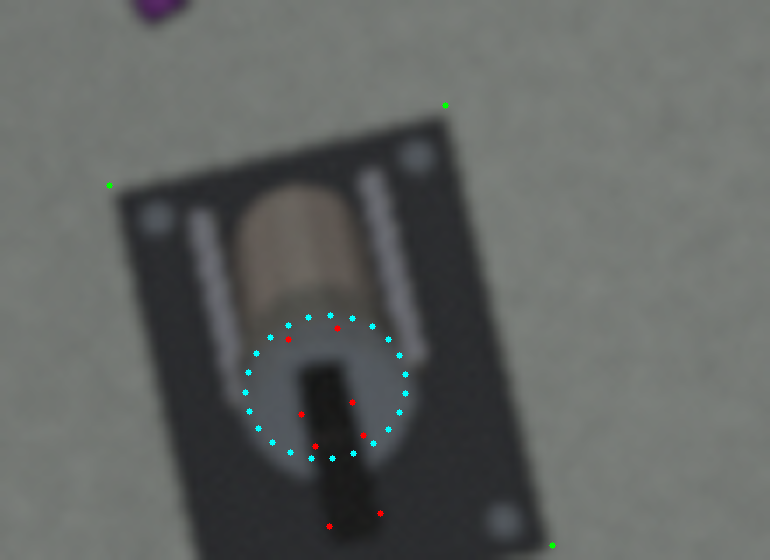

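View pics/sfit.png

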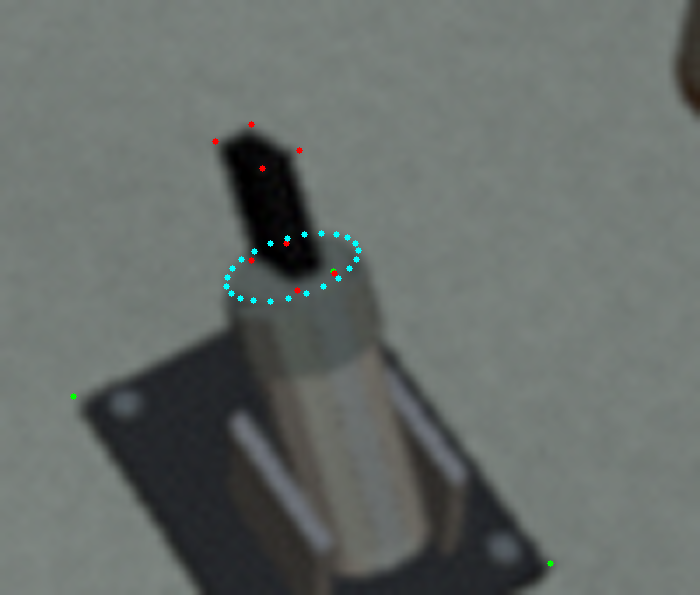

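```bash
cat > fit.py <<'E'
from h import *
D=pickle.load(open("d0.pkl","rb"));T,S=D["top"],D["scene"]
k=7
TC=lambda u:np.array(u)/k-.5+[260,160]*1 if 0 else (np.array(u,float)+.5)/k-.5+np.array([260,160])
SC=lambda u:(np.array(u,float)+.5)/k-.5+np.array([290,150])
ob=[(T,'c',(.085,.065),TC((118,197))),(T,'c',(.085,-.065),TC((445,118))),(T,'c',(-.085,-.065),TC((547,550))),
 (T,'c',(-.085,.065),(np.array([315,312])+.5)/2.85-.5+[180,140]),
 (S,'c',(-.085,-.065),SC((82,408))),(S,'c',(.085,-.065),(np.array([392,365])+.5)/3-.5+[200,130]),(S,'c',(.085,.065),(np.array([505,303])+.5)/3-.5+[200,130]),
 (T,'h',(.172,-1,1),TC((334,543))),(T,'h',(.172,-1,-1),TC((384,531)))]
p0=pickle.load(open("fit.pkl","rb"))
lean=np.radians(32)
def geo(p):
    x,y,w,a,h=p; Rz=Rot.from_euler("z",w).as_matrix(); o=np.array([x,y,0])
    return o,Rz,Rz@[-np.sin(lean),0,np.cos(lean)],o+Rz@[a,0,h],Rz@[np.cos(lean),0,np.sin(lean)],Rz@[0,1,0]
def pt(p,t,q):
    o,Rz,ax,b,xp,yp=geo(p)
    if t=='c': return o+Rz@[*q,.014]
    return b+ax*(.008+q[0])+xp*.02*q[1]+yp*.008*q[2]
E
cat > fit2.py <<'E'
from fit import *
# handle corners in scene: top face predicted by p0 -> match nearest label
obsS=[(220,147),(252,130),(298,155),(300,277)]
labs=[(z,i,j) for z in(.12,.172) for i in(-1,1) for j in(-1,1)]
for u in obsS:
    l=min(labs,key=lambda l:np.linalg.norm(proj(S,pt(p0,'h',l))[0]-SC(u))); ob.append((S,'h',l,SC(u))); print(u,l)
f=lambda p:np.concatenate([proj(F,pt(p,t,q))[0]-u for F,t,q,u in ob])
s=least_squares(f,p0,loss="soft_l1");p=s.x;print(p.round(4));print(f(p).reshape(-1,2).round(1).tolist())
o,Rz,ax,b,xp,yp=geo(p);print("axis",ax,"mouth",b+ax*.122,"grip148",b+ax*.156)
pickle.dump(p,open("fit2.pkl","wb"))
def draw(F,n,x0,y0,w,h):
    im=cv2.resize(F["color"][y0:y0+h,x0:x0+w],None,fx=k,fy=k,interpolation=cv2.INTER_CUBIC)
    def P(X,c):
        for u in proj(F,X): cv2.circle(im,tuple(int(v) for v in (u+.5-[x0,y0])*k),3,c,-1)
    for c in [(1,1),(1,-1),(-1,1),(-1,-1)]: P(pt(p,'c',(c[0]*.085,c[1]*.065)),(0,255,0))
    for l in labs: P(pt(p,'h',l),(0,0,255))
    t=np.linspace(0,2*np.pi,24)
    P(b+ax*.128+.026*(np.outer(np.cos(t),xp)+np.outer(np.sin(t),yp)),(255,255,0))
    cv2.imwrite(n,im)
draw(T,"pics/tfit2.png",260,160,110,80);draw(S,"pics/sfit2.png",290,150,100,85)
E
python3 fit2.py
```

```text
(220, 147) (0.172, -1, -1)
(252, 130) (0.172, -1, 1)
(298, 155) (0.172, 1, 1)
(300, 277) (0.12, 1, -1)
[0.5983 0.0468 0.2276 0.045  0.0295]
[[-1.1, -1.2], [0.2, -1.2], [0.9, -0.0], [-0.4, 0.7], [-0.5, -1.5], [-0.3, -0.4], [0.9, -0.3], [-0.1, -0.1], [-0.1, -0.1], [-0.6, -0.4], [-0.0, -0.3], [0.1, -0.1], [-0.4, 2.3]]
axis [-0.51625521 -0.11956165  0.8480481 ] mouth [0.57922722 0.04238665 0.1329378 ] grip148 [0.56167455 0.03832155 0.16177143]
```

View pics/tfit2.png

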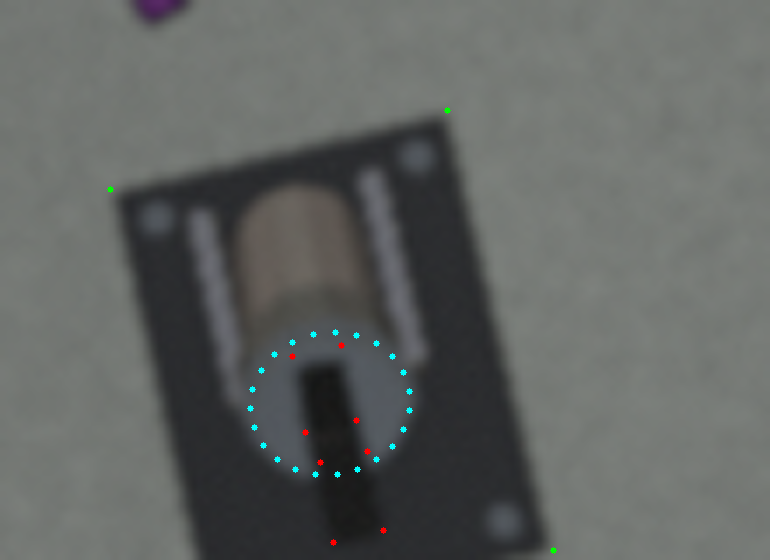

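View pics/sfit2.png

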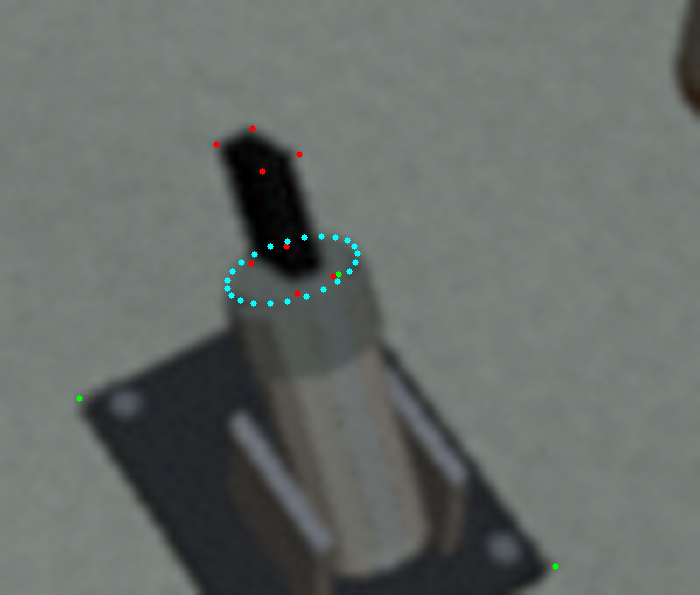

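```bash
cat > go.py <<'E'
from h import *
from bench import r
o,Rz,ax,b,xp,yp=None,None,None,None,None,None
import fit
p=pickle.load(open("fit2.pkl","rb")); o,Rz,ax,b,xp,yp=fit.geo(p)
def to(target,ydir=None):
    s=r.get_obs(); R=Rot.from_rotvec(s["orientation"]).as_matrix()
    d=R.T@(np.array(target)-s["tcp_pos"])*100
    print("tcp",s["tcp_pos"].round(4),"F",s["contact_force"].round(1),"tx",R[:,0].round(3),"ty",R[:,1].round(3),"tz",R[:,2].round(3),"j",s["joints"].round(2))
    print("shift cm in tool axes (before turn):",d.round(2))
    if ydir is not None:
        v=R.T@ydir; a=np.arctan2(-v[0],v[1]); a=(a+np.pi/2)%np.pi-np.pi/2
        print("turn about tool z:",a.round(3))
        print("shift in turned axes",(Rot.from_euler('z',a).as_matrix().T@d).round(2))
E
python3 - <<'E'
from go import *
P=b+ax*.161-[0,0,.011]; print(P,ax)
to(P+[0,0,.09],yp)
E
```

```text
[0.55909327 0.03772375 0.15501167] [-0.51625521 -0.11956165  0.8480481 ]
tcp [0.2465 0.6284 0.2393] F [ 0.6  0.7 -0.2] tx [-0.931  0.365 -0.   ] ty [ 0.365  0.931 -0.   ] tz [ 0. -0. -1.] j [-1.31  0.48  0.02  1.56 -0.01  1.11 -0.08]
shift cm in tool axes (before turn): [-50.67 -43.57  -0.57]
turn about tool z: -0.601
shift in turned axes [-17.12 -64.59  -0.57]
```

carry_out(series="-3.6 -3.1 0 0 1; -3.6 -3.1 0 0 1; -3.6 -3.1 0 0 1; -3.6 -3.1 0 0 1; -3.6 -3.1 0 0 1; -3.6 -3.1 0 0 1; -3.6 -3.1 0 0 1; -3.6 -3.1 0 0 1", grip_force=40)

```text
clock: 2.35
tcp_pos: [0.4247, 0.291, 0.2396]
orientation: [0.584, 3.086, 0.001]
contact_force: [0.4, -0.1, 0.1]
grip_width: 0.0856
```

carry_out(series="-3.6 -3.1 0 0 1; -3.6 -3.1 0 0 1; -3.6 -3.1 0 0 1; -3.6 -3.1 0 0 1; -3.6 -3.1 0 0 1; 0 0 0 0.18 1; 0 0 0 0.18 1; 0 0 0 0.18 1")

```text
clock: 3.35
tcp_pos: [0.5351, 0.0822, 0.2394]
orientation: [1.395, 2.815, 0.0]
contact_force: [0.2, 0.2, -0.6]
grip_width: 0.0852
```

carry_out(series="0 0 0 0.18 1; 0 0 0 0.18 1; 0 0 0 0.18 1; 0 0 0 0.18 1; 0 0 0 0.18 1; 0 0 0 0.18 1; 0 0 0 0.18 1; 0 0 0 0.18 1")

```text
clock: 4.35
tcp_pos: [0.535, 0.0824, 0.2394]
orientation: [-2.904, -1.197, -0.001]
contact_force: [0.8, 1.2, 0.4]
grip_width: 0.0851
```

Run:
```python
from go import *
P=b+ax*.161-[0,0,.011]
to(P+[0,0,.09],yp)
```

```text
tcp [0.535  0.0824 0.2394] F [0.8 1.2 0.4] tx [0.709 0.705 0.   ] ty [ 0.705 -0.709 -0.   ] tz [ 0.  0. -1.] j [-0.8   0.29  0.66  1.91 -0.21  1.01 -0.84]
shift cm in tool axes (before turn): [-1.44  4.87 -0.56]
turn about tool z: 0.554
shift in turned axes [ 1.34  4.9  -0.56]
```

carry_out(series="-0.7 2.4 0 0 1; -0.7 2.4 0 0 1; 0 0 0 0.18 1; 0 0 0 0.18 1; 0 0 0 0.19 1; 0 0 0 0 1")

```text
clock: 5.1
tcp_pos: [0.5591, 0.0387, 0.2393]
orientation: [3.118, 0.379, -0.0]
contact_force: [-0.4, 0.3, -0.0]
grip_width: 0.0854
```

Run:
```python
from go import *
from bench import eyes,spotter
s=r.get_obs();f=eyes.grab_frame("wrist")
P=b+ax*.161-[0,0,.011]
to(P+[0,0,.09],yp)
R=Rot.from_rotvec(s["orientation"]).as_matrix()
M=np.linalg.inv(f["T_tool_cam"]); 
F={"R":M[:3,:3]@R.T,"t":M[:3,3]-M[:3,:3]@R.T@s["tcp_pos"],"intrinsics":f["intrinsics"],"color":f["color"]}
pickle.dump((s,F),open("w1.pkl","wb"))
im=f["color"].copy()
for z in(.12,.172):
  for i in(-1,1):
    for j in(-1,1):
      u=proj(F,fit.pt(p,'h',(z,i,j)))[0]; cv2.circle(im,(int(u[0]),int(u[1])),2,(0,0,255) if z>.15 else (0,255,0),-1)
t=np.linspace(0,2*np.pi,30)
for u in proj(F,b+ax*.128+.026*(np.outer(np.cos(t),xp)+np.outer(np.sin(t),yp))): cv2.circle(im,(int(u[0]),int(u[1])),1,(255,255,0),-1)
cv2.imwrite("pics/w1.png",im)
print([(d["uv"],d["confidence"]) for d in spotter.mark_of(f,"plunger_grip")],proj(F,b+ax*.156))
```

```text
tcp [0.5592 0.0388 0.2393] F [-0.1 -0.2 -0.2] tx [0.97  0.242 0.   ] ty [ 0.242 -0.97   0.   ] tz [ 0. -0. -1.] j [-0.8   0.36  0.79  1.87 -0.3   1.03 -1.21]
shift cm in tool axes (before turn): [-0.03  0.1  -0.57]
turn about tool z: 0.017
shift in turned axes [-0.03  0.1  -0.57]
[([319.0, 219.8], 0.57)] [[320.38866295 216.88897241]]
```

View pics/w1.png

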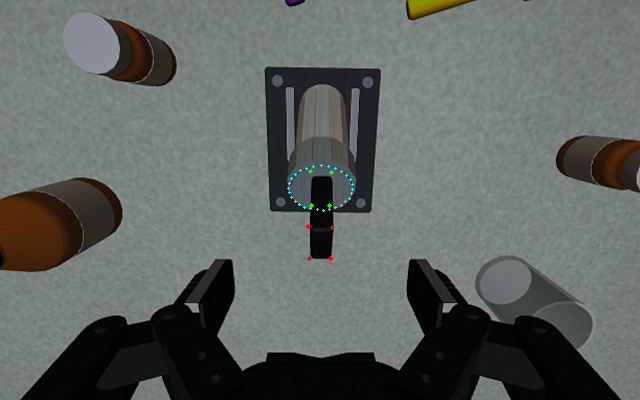

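carry_out(series="0 0.1 2.8 0.017 1; 0 0 2.8 0 1; 0 0 2.8 0 1; 0 0 0 0 1")

```text
clock: 5.7
tcp_pos: [0.558, 0.0375, 0.1538]
orientation: [3.121, 0.353, -0.006]
contact_force: [0.1, -0.7, 0.8]
grip_width: 0.0855
```

carry_out(series="0 0 0 0 0; 0 0 0 0 0; 0 0 0 0 0; 0 0 0 0 0; 0 0 0 0 0; 0 0 0 0 0; 0 0 0 0 0; 0 0 0 0 0", grip_force=40)

```text
clock: 6.7
tcp_pos: [0.5596, 0.0378, 0.1558]
orientation: [-3.121, -0.35, -0.001]
contact_force: [-2.0, 0.8, 6.3]
grip_width: 0.0155
```

Run:
```python
from go import *
P=b+ax*.161-[0,0,.011]
to(P,yp); s=r.get_obs(); print(s["moment"],s["grip_width"])
from bench import eyes
cv2.imwrite("pics/w2.png",eyes.grab_frame("wrist")["color"])
```

```text
tcp [0.5596 0.0378 0.1558] F [-2.   0.8  6.3] tx [0.975 0.222 0.001] ty [ 0.222 -0.975 -0.001] tz [ 0.     0.001 -1.   ] j [-0.73  0.47  0.72  1.95 -0.4   0.87 -1.14]
shift cm in tool axes (before turn): [-0.05 -0.    0.08]
turn about tool z: -0.004
shift in turned axes [-0.05 -0.    0.08]
[0.31776607 0.34080352 0.06733369] 0.015505735150960551
```

View pics/w2.png

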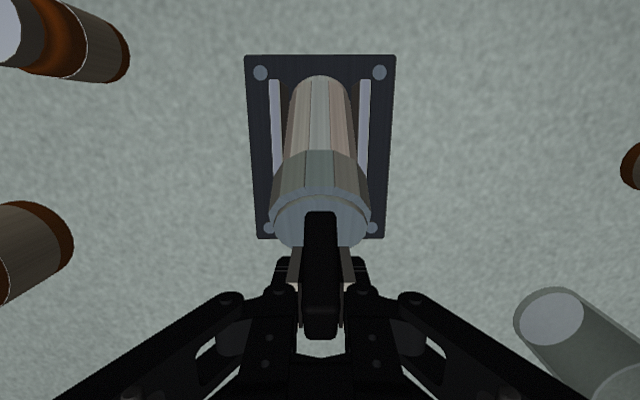

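carry_out(series="-0.05 0 -0.1 0 0; 0 0 0 -0.1 0; 0 0 0 -0.1 0; 0 0 0 -0.1 0; 0 0 0 0 0")

```text
clock: 7.38
tcp_pos: [0.5608, 0.0329, 0.1567]
orientation: [3.031, 0.803, 0.006]
contact_force: [3.7, -6.7, -2.0]
grip_width: 0.0155
```

Run:
```python
from go import *
to(b+ax*.161-[0,0,.011],yp); s=r.get_obs(); print(s["moment"],s["grip_width"])
from bench import eyes
cv2.imwrite("pics/w3.png",eyes.grab_frame("wrist")["color"])
```

```text
tcp [0.5608 0.0329 0.1567] F [ 3.7 -6.7 -2. ] tx [0.869 0.495 0.002] ty [ 0.495 -0.869  0.007] tz [ 0.005 -0.005 -1.   ] j [-0.67  0.45  0.65  1.94 -0.35  0.86 -0.89]
shift cm in tool axes (before turn): [ 0.09 -0.51  0.17]
turn about tool z: 0.29
shift in turned axes [-0.06 -0.51  0.17]
[-3.45052909 -1.63833985 -1.46405957] 0.015462621236549687
```

View pics/w3.png

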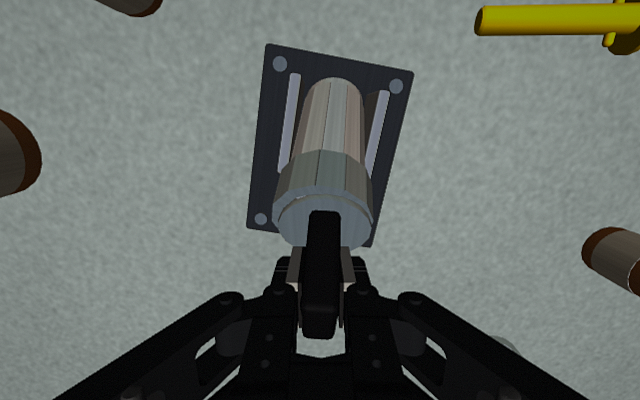

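Run:
```python
from go import *
from bench import eyes
T=eyes.grab_frame("top")["color"][130:260,230:400];S=eyes.grab_frame("scene")["color"][140:260,270:400]
cv2.imwrite("pics/t3.png",cv2.resize(T,None,fx=4.5,fy=4.5,interpolation=2));cv2.imwrite("pics/s3.png",cv2.resize(S,None,fx=4.5,fy=4.5,interpolation=2))
S=pickle.load(open("d0.pkl","rb"))["scene"]["color"][140:260,270:400];cv2.imwrite("pics/s0c.png",cv2.resize(S,None,fx=4.5,fy=4.5,interpolation=2))
```

```text
(no output)
```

View pics/s3.png

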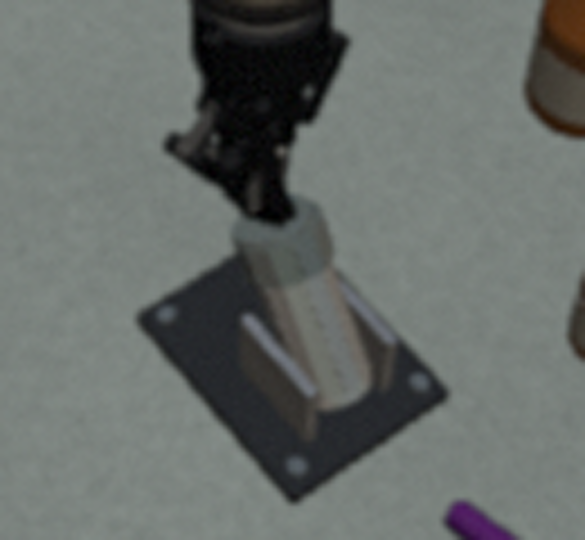

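View pics/s0c.png

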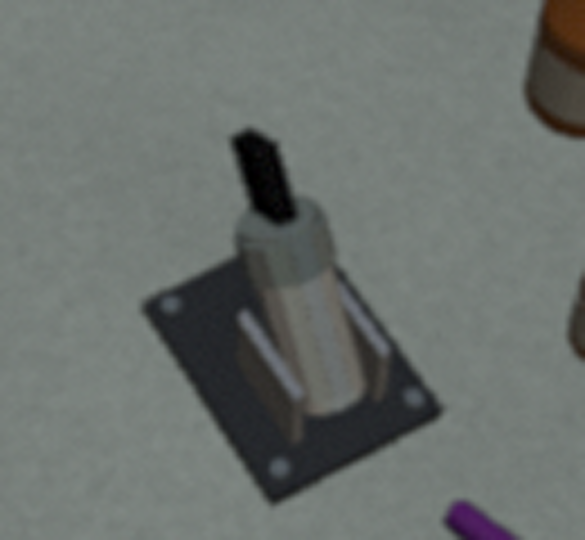

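View pics/t3.png

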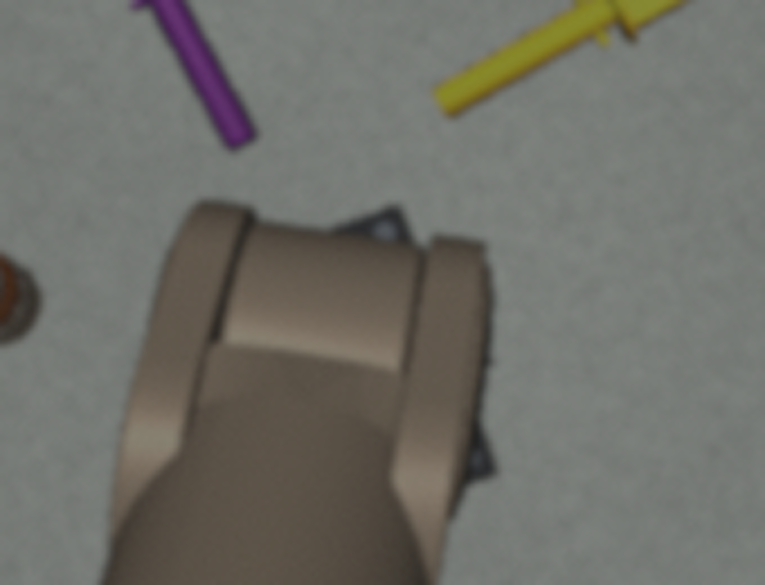

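carry_out(series="0 0 0 0 0.27; 0 0 0 0 0.27; 0 0 0 0 0.27; 0 0 0 0 0.27", grip_force=20)

```text
clock: 8.02
tcp_pos: [0.5588, 0.0377, 0.1563]
orientation: [-3.034, -0.813, 0.0]
contact_force: [0.3, -1.4, 0.0]
grip_width: 0.0232
```

```bash
cat >> go.py <<'E'
def wrist(name):
    from bench import eyes
    s=r.get_obs();f=eyes.grab_frame("wrist")
    R=Rot.from_rotvec(s["orientation"]).as_matrix();M=np.linalg.inv(f["T_tool_cam"])
    F={"R":M[:3,:3]@R.T,"t":M[:3,3]-M[:3,:3]@R.T@s["tcp_pos"],"intrinsics":f["intrinsics"],"color":f["color"]}
    cv2.imwrite(name,f["color"]); pickle.dump((s,F,f),open(name.replace("png","pkl"),"wb")); return s,F,f
E
python3 - <<'E'
from go import *
to(b+ax*.161-[0,0,.011],yp); s=r.get_obs(); print(s["moment"],s["grip_width"])
wrist("pics/w4.png")
E
```

```text
tcp [0.5588 0.0377 0.1563] F [ 0.3 -1.4  0. ] tx [ 0.866  0.5   -0.   ] ty [ 0.5   -0.866 -0.   ] tz [-0.  0. -1.] j [-0.68  0.45  0.64  1.95 -0.35  0.86 -0.89]
shift cm in tool axes (before turn): [0.03 0.01 0.13]
turn about tool z: 0.296
shift in turned axes [0.03 0.   0.13]
[-0.26393154 -0.01444436  0.01245481] 0.023194039672434982
```

View pics/w4.png

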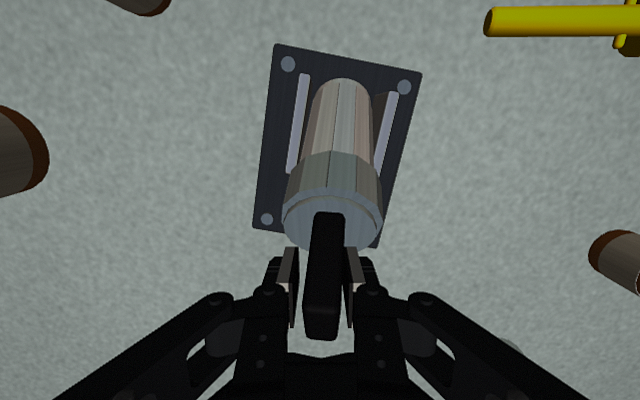

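```bash
cat > sf.py <<'E'
from go import *
def standfit(pkl,uvs,p):
    s,F,f=pickle.load(open(pkl,"rb")); C=[]
    c=[(.085,.065),(.085,-.065),(-.085,-.065),(-.085,.065)]
    q0=np.array(p[:3])
    P=lambda q:proj(F,np.array([np.array([q[0],q[1],0])+Rot.from_euler('z',q[2]).as_matrix()@[*k,.014] for k in c]))
    lab=[int(np.argmin(np.linalg.norm(P(q0)-u,axis=1))) for u in uvs]
    fn=lambda q:(P(q)[lab]-uvs).ravel()
    g=least_squares(fn,q0,loss="soft_l1"); return g.x,fn(g.x).reshape(-1,2).round(1).tolist(),lab
E
python3 - <<'E'
from sf import *
print("orig",p[:3]);print(standfit("pics/w4.pkl",np.array([[274,43],[423,73],[253,228.]]),p))
# original by wrist w1
s,F=pickle.load(open("w1.pkl","rb"));pickle.dump((s,F,None),open("pics/w1.pkl","wb"))
print(standfit("pics/w1.pkl",np.array([[265,68],[380,68],[271,212],[372,212.]]),p))
E
```

```text
orig [0.59833584 0.04681209 0.22758185]
(array([0.59675783, 0.0458889 , 0.34881776]), [[-0.3, -0.1], [2.1, -0.4], [-1.1, 2.1]], [0, 1, 3])
(array([0.59786903, 0.04527699, 0.24000655]), [[-1.7, -0.7], [1.1, -0.4], [-0.4, 0.9], [0.6, 1.2]], [0, 1, 3, 2])
```

Run:
```python
from go import *
q=p.copy(); q[:3]=[.597,.0458,.344]; pickle.dump(q,open("fit3.pkl","wb"))
o,Rz,ax,b,xp,yp=fit.geo(q); print(ax,b+ax*.161)
to(b+ax*.161-[0,0,.011],yp)
s,F,f=pickle.load(open("pics/w4.pkl","rb"));im=F["color"].copy()
for th,col in((0,(0,0,255)),(.2,(0,255,0))):
  X=np.cos(th)*xp+np.sin(th)*yp;Y=-np.sin(th)*xp+np.cos(th)*yp
  for z in(.12,.172):
   for i in(-1,1):
    for j in(-1,1):
      u=proj(F,b+ax*(.008+z)+X*.02*i+Y*.008*j)[0]; cv2.circle(im,(int(u[0]),int(u[1])),2,col,-1)
cv2.imwrite("pics/w4b.png",cv2.resize(im[180:360,240:400],None,fx=3.3,fy=3.3))
```

```text
[-0.49887298 -0.17871815  0.8480481 ] [0.55907872 0.03221494 0.16601167]
tcp [0.5588 0.0377 0.1563] F [ 0.9 -1.2  0.3] tx [ 0.866  0.5   -0.   ] ty [ 0.5   -0.866 -0.   ] tz [-0.  0. -1.] j [-0.68  0.45  0.64  1.94 -0.35  0.86 -0.89]
shift cm in tool axes (before turn): [-0.25  0.49  0.13]
turn about tool z: 0.18
shift in turned axes [-0.16  0.53  0.13]
```

View pics/w4b.png

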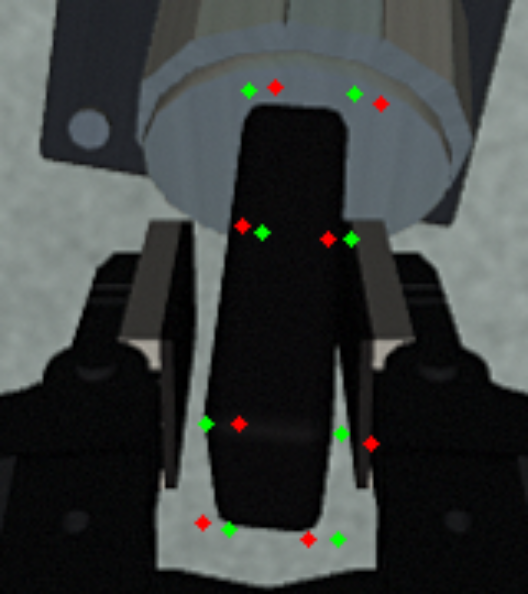

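carry_out(series="-0.2 0.5 0 0 0.4; 0 0 0 -0.14 0.4; 0 0 0 -0.14 0.4; 0 0 0 0 0; 0 0 0 0 0; 0 0 0 0 0; 0 0 0 0 0; 0 0 0 0 0", grip_force=20)

```text
clock: 9.07
tcp_pos: [0.5596, 0.0324, 0.1566]
orientation: [-2.893, -1.223, -0.0]
contact_force: [-3.1, 1.4, 5.8]
grip_width: 0.0232
```

```bash
sed -i 's/fit2.pkl/fit3.pkl/' go.py
python3 - <<'E'
from go import *
to(b+ax*.161-[0,0,.011],yp); s=r.get_obs(); print(s["moment"],s["grip_width"])
wrist("pics/w5.png")
E
```

```text
tcp [0.5596 0.0324 0.1566] F [-3.1  1.4  5.8] tx [0.697 0.717 0.001] ty [ 0.717 -0.697 -0.001] tz [-0.     0.001 -1.   ] j [-0.61  0.43  0.57  1.94 -0.31  0.85 -0.65]
shift cm in tool axes (before turn): [-0.06 -0.03  0.16]
turn about tool z: 0.456
shift in turned axes [-0.06  0.    0.16]
[ 0.06709384  0.24163392 -0.23263737] 0.023223818465842965
```

View pics/w5.png

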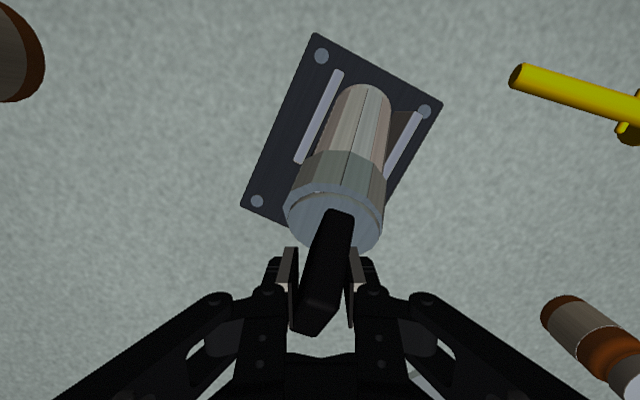

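carry_out(series="-0.05 0 -0.3 0 0; 0 0 0 0 0; 0 0 0 0 0; 0 0 0 0 0", grip_force=45)

```text
clock: 9.62
tcp_pos: [0.5601, 0.0324, 0.1587]
orientation: [2.892, 1.225, 0.003]
contact_force: [4.4, 2.6, -10.7]
grip_width: 0.0209
```

Run:
```python
from go import *
to(b+ax*.161-[0,0,.011],yp); s=r.get_obs(); print(s["moment"],s["grip_width"])
wrist("pics/w6.png")
```

```text
tcp [0.5601 0.0324 0.1587] F [  4.4   2.6 -10.7] tx [0.696 0.718 0.001] ty [ 0.718 -0.696  0.001] tz [ 0.002 -0.    -1.   ] j [-0.62  0.43  0.57  1.94 -0.3   0.86 -0.65]
shift cm in tool axes (before turn): [-0.08 -0.06  0.37]
turn about tool z: 0.457
shift in turned axes [-0.1  -0.02  0.37]
[-0.09451198 -1.84072886 -0.7422338 ] 0.020929214769152514
```

View pics/w6.png

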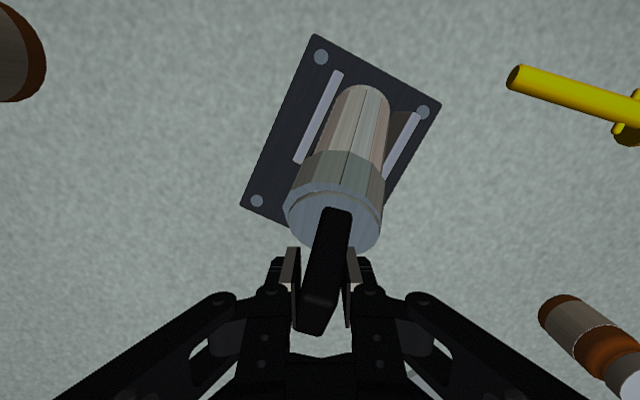

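```bash
cat >> go.py <<'E'
def ov(name,ths,lift=0.002,out=None):
    s,F,f=pickle.load(open(name.replace("png","pkl"),"rb"));k=4
    cols=[(0,0,255),(0,255,0),(255,128,0),(0,255,255)]
    tiles=[]
    for th,col in zip(ths,cols):
      im=cv2.resize(F["color"][190:350,265:400],None,fx=k,fy=k,interpolation=2)
      im=cv2.convertScaleAbs(im,alpha=1.6,beta=25)
      X=np.cos(th)*xp+np.sin(th)*yp;Y=-np.sin(th)*xp+np.cos(th)*yp
      pr=lambda z,i,j:tuple(int(v) for v in (proj(F,b+ax*(.008+lift+z)+X*.02*i+Y*.008*j)[0]+.5-[265,190])*k)
      for z in(.12,.172):
        c=[pr(z,i,j) for i,j in((-1,-1),(-1,1),(1,1),(1,-1))]
        cv2.polylines(im,[np.array(c)],True,col,1)
      for i,j in((-1,-1),(-1,1),(1,1),(1,-1)): cv2.line(im,pr(.12,i,j),pr(.172,i,j),col,1)
      cv2.putText(im,str(th),(5,25),0,.8,col,2); tiles.append(cv2.resize(im,(390,462)))
    cv2.imwrite(out or name.replace(".png","o.png"),np.hstack(tiles[:2]) if len(tiles)<3 else cv2.resize(np.hstack(tiles),None,fx=.5,fy=.5))
E
python3 - <<'E'
from go import *
ov("pics/w6.png",[.2,.4])
E
```

```text
(no output)
```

View pics/w6o.png

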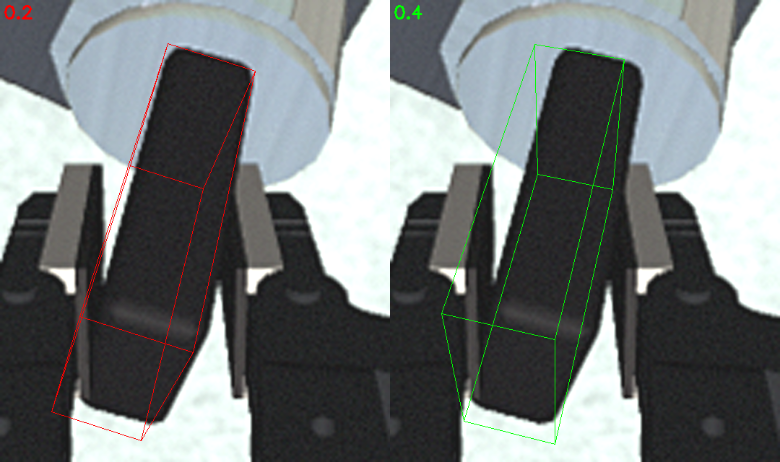

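carry_out(series="0 0 0.15 0 0; 0 0 0 0 0; 0 0 0 0 0; 0 0 0 0 0", grip_force=60)

```text
clock: 10.18
tcp_pos: [0.56, 0.0322, 0.1584]
orientation: [-2.892, -1.228, -0.003]
contact_force: [-0.5, 4.5, 5.6]
grip_width: 0.0211
```

Run:
```python
from go import *
to(b+ax*.161-[0,0,.011],yp); s=r.get_obs(); print(s["moment"],s["grip_width"])
wrist("pics/w7.png");ov("pics/w7.png",[.3,.4])
```

```text
tcp [0.56   0.0322 0.1584] F [-0.5  4.5  5.6] tx [0.694 0.719 0.002] ty [ 0.719 -0.694  0.001] tz [ 0.002  0.001 -1.   ] j [-0.61  0.43  0.57  1.94 -0.31  0.86 -0.65]
shift cm in tool axes (before turn): [-0.06 -0.07  0.34]
turn about tool z: 0.459
shift in turned axes [-0.09 -0.04  0.34]
[ 0.08619472 -1.14936007 -0.8875881 ] 0.021110549919253478
```

View pics/w7o.png

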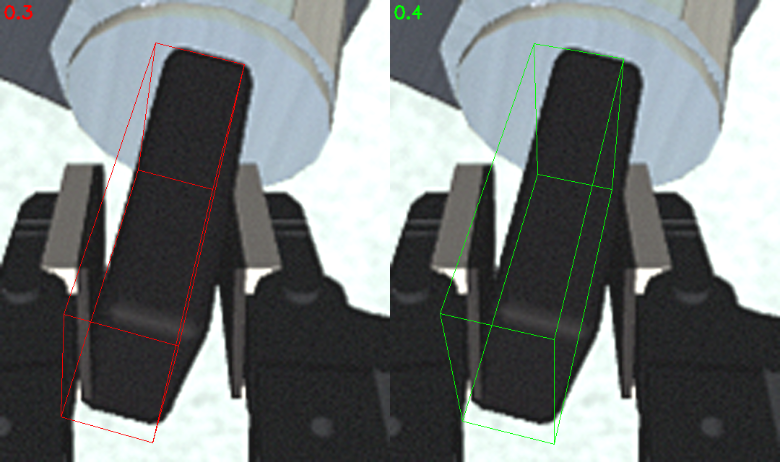

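carry_out(series="0 0 0.1 0 0.3; 0 0 0 0 0.3; 0 0 0 -0.12 0.3; 0 0 0 -0.12 0.3; 0 0 0 0 0.3", grip_force=40)

```text
clock: 10.85
tcp_pos: [0.5588, 0.0312, 0.1568]
orientation: [-2.724, -1.563, 0.001]
contact_force: [-3.8, 0.9, 4.0]
grip_width: 0.0252
```

Run:
```python
from go import *
to(b+ax*.161-[0,0,.011],yp); s=r.get_obs(); print(s["moment"],s["grip_width"])
wrist("pics/w8.png");ov("pics/w8.png",[.3,.5])
```

```text
tcp [0.5588 0.0312 0.1568] F [-3.8  0.9  4. ] tx [ 0.504  0.863 -0.   ] ty [ 0.863 -0.504 -0.001] tz [-0.001  0.    -1.   ] j [-0.57  0.42  0.51  1.94 -0.27  0.85 -0.44]
shift cm in tool axes (before turn): [ 0.1  -0.03  0.18]
turn about tool z: 0.698
shift in turned axes [ 0.06 -0.09  0.18]
[-0.27230154 -0.0681973  -0.65755537] 0.025183121040279473
```

View pics/w8o.png

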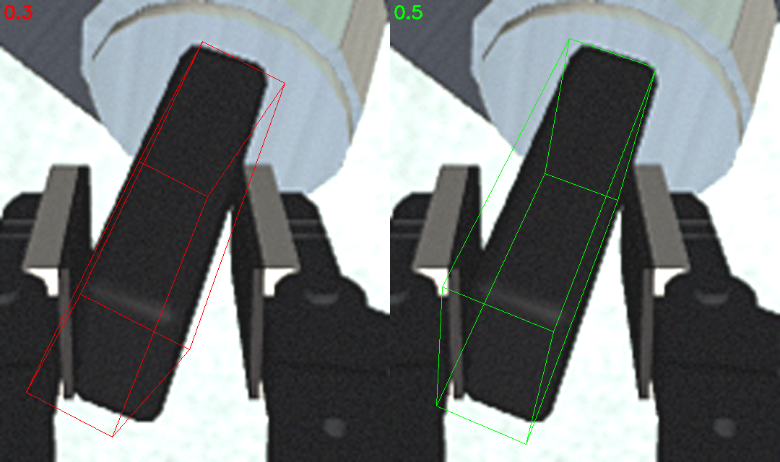

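View pics/w8.png

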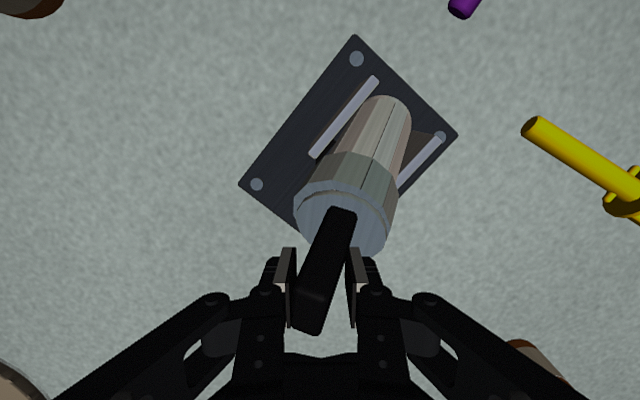

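```bash
cat > th.py <<'E'
from sf import *
# estimate theta from visible handle points: far-top base edge midpoint & near-tip edge corners given in full-image px
def theta(pkl,q,obs,s_off=.0):
    s,F,f=pickle.load(open(pkl,"rb")); o,Rz,ax,b,xp,yp=fit.geo(q)
    # obs: list of (label(z,i,j),uv); unknown theta, lift, lateral shift of axis (2)
    def fn(v):
        th,dx,dy,l=v; X=np.cos(th)*xp+np.sin(th)*yp;Y=-np.sin(th)*xp+np.cos(th)*yp
        e=[proj(F,b+ax*(.008+l+z)+X*.02*i+Y*.008*j+[dx,dy,0])[0]-u for (z,i,j),u in obs]
        return np.r_[np.ravel(e),dx*300,dy*300,(l-.001)*600]
    g=least_squares(fn,[.4,0,0,0]);return g.x.round(4),g.fun.round(1)
E
python3 - <<'E'
from th import *
g=standfit("pics/w8.pkl",np.array([[354,34],[459,136],[238,185.]]),p);print(g)
q=p.copy();q[:3]=g[0]
def c(u): return np.array(u)*np.array([135/390,160/462])+[265,190]
# tile coords: tip near edge: (75,400),(155,420); far edge of top face seen? far base: (190,45),(265,75)
print(theta("pics/w8.pkl",q,[((.172,-1,1),c((77,402))),((.172,-1,-1),c((155,424))),((.12,1,1),c((190,43))),((.12,1,-1),c((268,70)))]))
E
```

```text
(array([0.59626233, 0.04614318, 0.34487611]), [[0.0, -1.3], [1.6, 0.4], [-2.9, 1.5]], [0, 1, 3])
(array([ 0.5515, -0.0011, -0.005 , -0.0042]), array([-1.7, -1.2,  1.2,  3.1, -1. , -0.6,  1.4, -1.2, -0.3, -1.5, -3.1]))
```

carry_out(series="0 0 0 0 0; 0 0 0 0 0; 0 0 0 0 0; -0.16 -0.14 -0.34 0 0; -0.16 -0.14 -0.34 0 0; 0 0 0 0 0; 0 0 0 0 0", grip_force=40)

```text
clock: 11.78
tcp_pos: [0.5571, 0.0305, 0.1627]
orientation: [2.722, 1.562, 0.005]
contact_force: [8.9, 1.4, -14.3]
grip_width: 0.0239
```

Run:
```python
from go import *
to(b+ax*.161-[0,0,.011],yp); s=r.get_obs(); print(s["moment"],s["grip_width"])
wrist("pics/w9.png")
```

```text
tcp [0.5571 0.0305 0.1627] F [  8.9   1.4 -14.3] tx [0.504 0.863 0.001] ty [ 0.863 -0.504  0.004] tz [ 0.004 -0.001 -1.   ] j [-0.57  0.41  0.52  1.94 -0.26  0.85 -0.45]
shift cm in tool axes (before turn): [0.25 0.08 0.77]
turn about tool z: 0.698
shift in turned axes [ 0.24 -0.09  0.77]
[-0.35800294 -2.72375798 -0.74512741] 0.023935300750051597
```

View pics/w9.png

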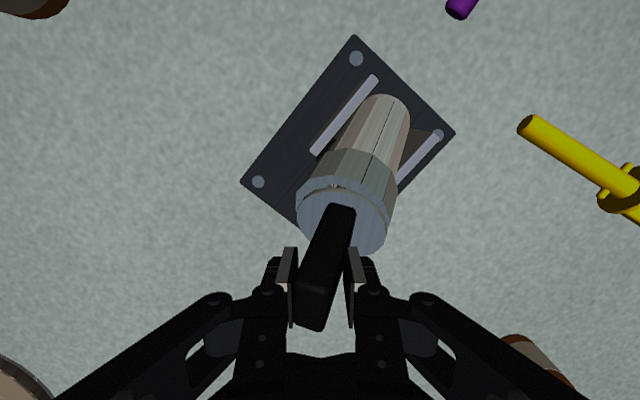

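carry_out(series="0.25 0.1 0.6 0 0.31; 0 0 0 0 0.31; 0 0 0 -0.1 0.31; 0 0 0 -0.1 0.31; 0 0 0 0 0.31", grip_force=40)

```text
clock: 12.45
tcp_pos: [0.5582, 0.0298, 0.1584]
orientation: [2.555, 1.824, 0.001]
contact_force: [-3.7, -2.7, 6.1]
grip_width: 0.0265
```

Run:
```python
from go import *
to(b+ax*.161-[0,0,.011],yp); s=r.get_obs(); print(s["moment"],s["grip_width"])
R=Rot.from_rotvec(s["orientation"]).as_matrix();print("axis in tool",R.T@ax)
wrist("pics/w10.png");ov("pics/w10.png",[.5,.7])
```

```text
tcp [0.5582 0.0298 0.1584] F [-3.7 -2.7  6.1] tx [ 0.325  0.946 -0.001] ty [ 0.946 -0.325  0.002] tz [ 0.002 -0.001 -1.   ] j [-0.53  0.41  0.47  1.94 -0.24  0.85 -0.27]
shift cm in tool axes (before turn): [0.26 0.   0.33]
turn about tool z: 0.896
shift in turned axes [ 0.17 -0.2   0.33]
[-1.66738368 -0.97416614 -1.17703705] 0.026506289793985508
axis in tool [-0.33178865 -0.41160681 -0.84882043]
```

View pics/w10o.png

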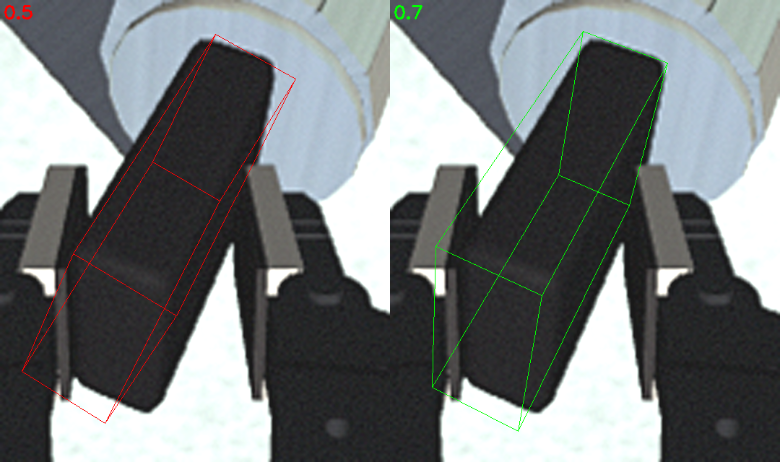

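View pics/w10.png

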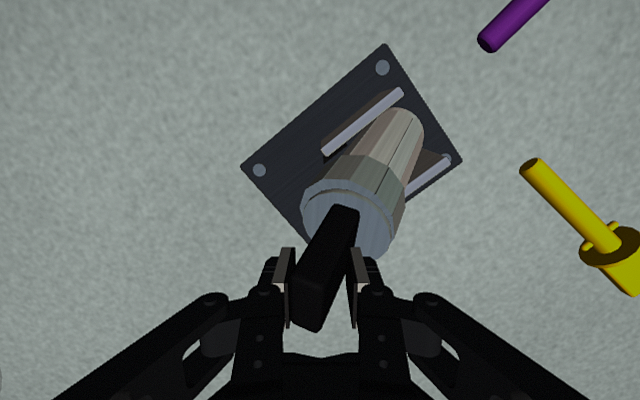

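Run:
```python
from th import *
g=standfit("pics/w10.pkl",np.array([[387,42],[463,158],[239,169.]]),p);print(g)
q=p.copy();q[:3]=g[0]
def c(u): return np.array(u)*np.array([135/390,160/462])+[265,190]
print(theta("pics/w10.pkl",q,[((.172,-1,1),c((77,382))),((.172,-1,-1),c((155,416))),((.12,1,1),c((202,38))),((.12,1,-1),c((276,66)))]))
```

```text
(array([0.59808011, 0.04591089, 0.35498041]), [[-1.1, -0.8], [3.5, 3.4], [-0.1, -0.1]], [0, 1, 3])
(array([ 0.7665, -0.0025, -0.0049, -0.0048]), array([-1.5,  0.5,  0.5,  1.9, -0.8, -0.7,  1.8, -1.7, -0.7, -1.5, -3.5]))
```

carry_out(series="0 0 0 0 0; 0 0 0 0 0; 0 0 0 0 0; -0.1 -0.12 -0.26 0 0; -0.1 -0.12 -0.26 0 0; 0 0 0 0 0; 0 0 0 0 0", grip_force=40)

```text
clock: 13.38
tcp_pos: [0.557, 0.0299, 0.1631]
orientation: [2.552, 1.825, 0.006]
contact_force: [5.9, -2.3, -5.3]
grip_width: 0.0268
```

Run:
```python
from go import *
to(b+ax*.161-[0,0,.011],yp); s=r.get_obs(); print(s["moment"],s["grip_width"])
wrist("pics/w11.png");ov("pics/w11.png",[.5,.7])
```

```text
tcp [0.557  0.0299 0.1631] F [ 5.9 -2.3 -5.3] tx [0.323 0.946 0.   ] ty [ 0.946 -0.323  0.006] tz [ 0.006 -0.002 -1.   ] j [-0.54  0.4   0.47  1.94 -0.23  0.85 -0.27]
shift cm in tool axes (before turn): [0.28 0.12 0.81]
turn about tool z: 0.898
shift in turned axes [ 0.27 -0.15  0.81]
[-1.05631142 -2.53240674 -0.58642953] 0.026829587006702908
```

View pics/w11o.png

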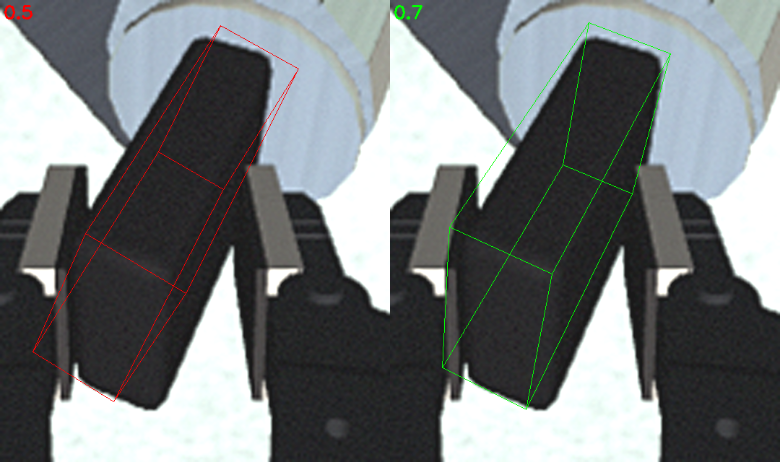

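carry_out(series="-0.1 -0.12 -0.26 0 0; 0 0 0 0 0; 0 0 0 0 0")

```text
clock: 13.8
tcp_pos: [0.5555, 0.0294, 0.1657]
orientation: [2.552, 1.825, 0.006]
contact_force: [6.4, -1.3, -4.9]
grip_width: 0.0268
```

Run:
```python
from go import *
to(b+ax*.161-[0,0,.011],yp); s=r.get_obs(); print(s["moment"],s["grip_width"])
wrist("pics/w12.png")
```

```text
tcp [0.5555 0.0294 0.1657] F [ 6.4 -1.3 -4.9] tx [0.323 0.946 0.   ] ty [ 0.946 -0.323  0.006] tz [ 0.006 -0.002 -1.   ] j [-0.54  0.39  0.47  1.94 -0.23  0.85 -0.28]
shift cm in tool axes (before turn): [0.39 0.24 1.07]
turn about tool z: 0.898
shift in turned axes [ 0.43 -0.15  1.07]
[-1.10900991 -2.50390076 -0.57063723] 0.026794322937074837
```

View pics/w12.png

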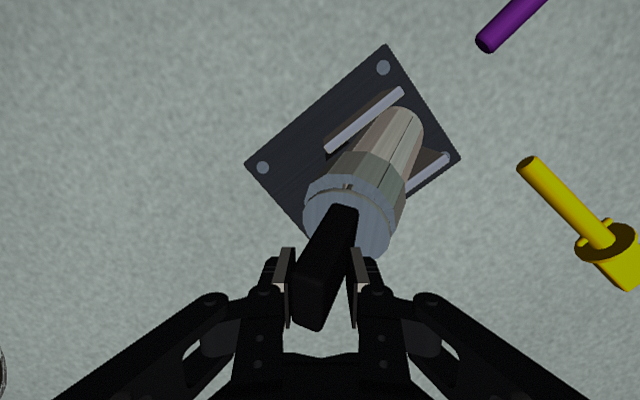

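carry_out(series="-0.23 -0.33 -0.68 0 0; -0.23 -0.33 -0.68 0 0; -0.23 -0.33 -0.68 0 0; 0 0 0 0 0")

```text
clock: 14.35
tcp_pos: [0.5441, 0.0247, 0.1873]
orientation: [2.551, 1.823, 0.006]
contact_force: [2.6, -6.2, 5.1]
grip_width: 0.0266
```

Run:
```python
from go import *
to(b+ax*.161-[0,0,.011],yp); s=r.get_obs(); print(s["moment"],s["grip_width"])
wrist("pics/w13.png")
```

```text
tcp [0.5441 0.0247 0.1873] F [ 2.6 -6.2  5.1] tx [ 0.324  0.946 -0.   ] ty [ 0.946 -0.324  0.007] tz [ 0.006 -0.002 -1.   ] j [-0.56  0.34  0.49  1.95 -0.2   0.89 -0.29]
shift cm in tool axes (before turn): [1.19 1.15 3.24]
turn about tool z: 0.897
shift in turned axes [ 1.65 -0.21  3.24]
[-1.77529433 -1.73606099 -0.52311952] 0.02661462450808418
```

View pics/w13.png

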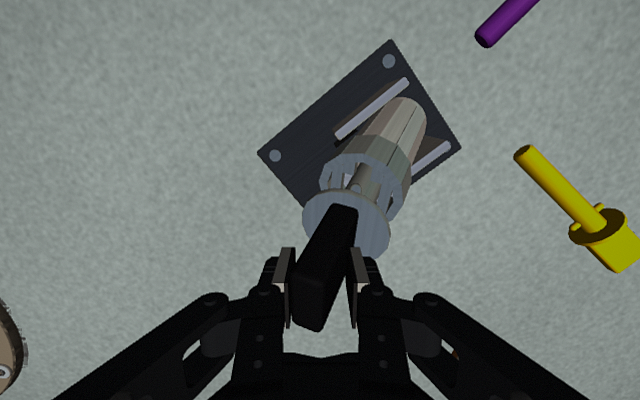

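carry_out(series="0 0 0 0.15 0; 0 0 0 0.15 0; 0 0 0 0.15 0; 0 0 0 0.15 0; 0 0 0 0.15 0; 0 0 0 0.15 0; 0 0 0 0 0")

```text
clock: 15.28
tcp_pos: [0.5413, 0.028, 0.1855]
orientation: [-3.095, -0.541, 0.001]
contact_force: [2.9, 0.8, -1.4]
grip_width: 0.0157
```

Run:
```python
from go import *
to(b+ax*.281-[0,0,.011],yp); s=r.get_obs(); print(s["moment"],s["grip_width"])
wrist("pics/w14.png")
```

```text
tcp [0.5413 0.028  0.1855] F [ 2.9  0.8 -1.4] tx [ 0.941  0.339 -0.001] ty [ 0.339 -0.941 -0.   ] tz [-0.001  0.    -1.   ] j [-0.72  0.38  0.69  1.96 -0.31  0.9  -1.09]
shift cm in tool axes (before turn): [-4.55  0.19 -7.13]
turn about tool z: 0.002
shift in turned axes [-4.55  0.2  -7.13]
[ 0.34349922 -0.59642923  0.02545404] 0.01570883713020176
```

View pics/w14.png

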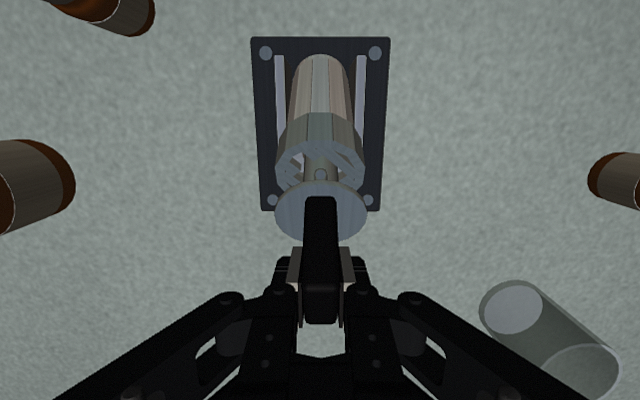

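carry_out(series="-0.66 0.05 -1.06 0 0; -0.66 0.05 -1.06 0 0; -0.66 0.05 -1.06 0 0; -0.66 0 -1.06 0 0; -0.66 0 -1.06 0 0; -0.66 0 -1.06 0 0; 0 0 0 0 0", grip_force=50)

```text
clock: 16.2
tcp_pos: [0.5039, 0.012, 0.2502]
orientation: [-3.094, -0.536, -0.0]
contact_force: [-0.8, 3.4, -0.7]
grip_width: 0.0154
```

carry_out(series="-0.66 0 -1.06 0 0; -0.66 0 -1.06 0 0; -0.66 0 -1.06 0 0; -0.66 0 -1.06 0 0; 0 0 0 0 0; 0 0 0 0 0")

```text
clock: 16.95
tcp_pos: [0.4797, 0.0036, 0.2917]
orientation: [-3.095, -0.537, -0.0]
contact_force: [0.2, 1.0, -2.6]
grip_width: 0.0158
```

Run:
```python
from go import *
to(b+ax*.281-[0,0,.011],yp); s=r.get_obs(); print(s["moment"],s["grip_width"])
wrist("pics/w15.png")
from bench import eyes
cv2.imwrite("pics/s15.png",eyes.grab_frame("scene")["color"])
```

```text
tcp [0.4797 0.0036 0.2917] F [ 0.2  1.  -2.6] tx [0.942 0.337 0.   ] ty [ 0.337 -0.942 -0.   ] tz [ 0.  0. -1.] j [-0.85  0.1   0.78  1.98 -0.08  1.09 -1.26]
shift cm in tool axes (before turn): [ 2.08 -0.02  3.49]
turn about tool z: -0.0
shift in turned axes [ 2.08 -0.02  3.49]
[-0.06756456  0.04839647 -0.05174875] 0.015760970421503012
```

View pics/w15.png

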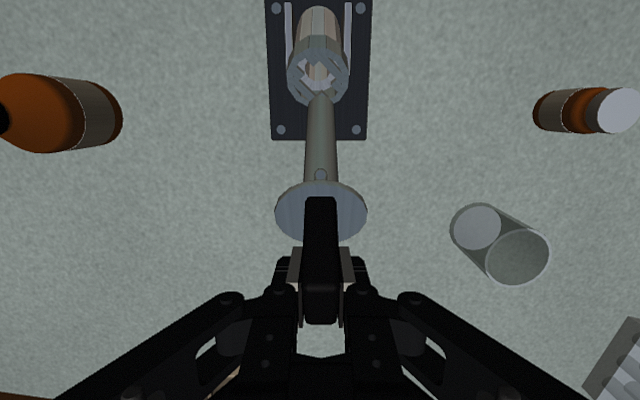

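View pics/s15.png

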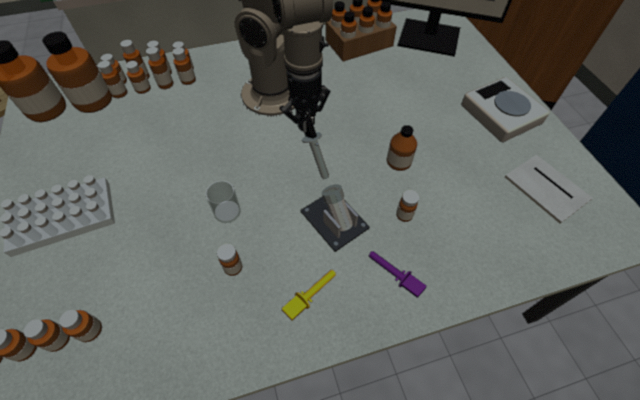

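carry_out(series="0 0 -0.5 0 0; 0 0 0 0 0; 0 0 0 0 0; 0 0 0 0 0", grip_force=20)

```text
clock: 17.55
tcp_pos: [0.4797, 0.0034, 0.2967]
orientation: [3.095, 0.536, -0.0]
contact_force: [-0.2, 0.2, -2.7]
grip_width: 0.015
```

```bash
cat > pf.py <<'E'
from go import *
# fit plunger tilt & slide in the gripper from wrist cam: foot uv and flange centre uv (plunger lies in tool xz plane)
def pfit(F,s,foot,fl):
    R=Rot.from_rotvec(s["orientation"]).as_matrix(); G=s["tcp_pos"]-R[:,2]*.011
    def P(v,z): # v: tilt, dist grip-from-foot, x offset of axis at grip
        t,L,dx=v; a=-R[:,0]*np.sin(t)-R[:,2]*np.cos(t)
        return G+R[:,0]*dx+a*(z-L)
    fn=lambda v:np.r_[proj(F,P(v,0))[0]-foot,proj(F,P(v,.12))[0]-fl,v[2]*200]
    g=least_squares(fn,[.55,.15,0]); return g.x,g.fun.round(1),P(g.x,0),P(g.x,.12)
E
python3 - <<'E'
from pf import *
s,F,f=wrist("pics/w16.png")
print(s["tcp_pos"],s["contact_force"].round(1),s["moment"].round(2),s["grip_width"])
s,F,f=pickle.load(open("pics/w15.pkl","rb"))
print(pfit(F,s,np.array([320,97.]),np.array([320,212.])))
E
```

```text
[0.4797404  0.00342904 0.2966963 ] [-0.2  0.2 -2.7] [-0.06  0.08  0.08] 0.014994343092732836
(array([ 5.77918724e-01,  1.64286651e-01, -4.02960759e-04]), array([-1. ,  0. , -1.6, -0. , -0.1]), array([0.56385558, 0.03371845, 0.16510599]), array([0.5021317 , 0.01161488, 0.26561269]))
```

View pics/w16.png

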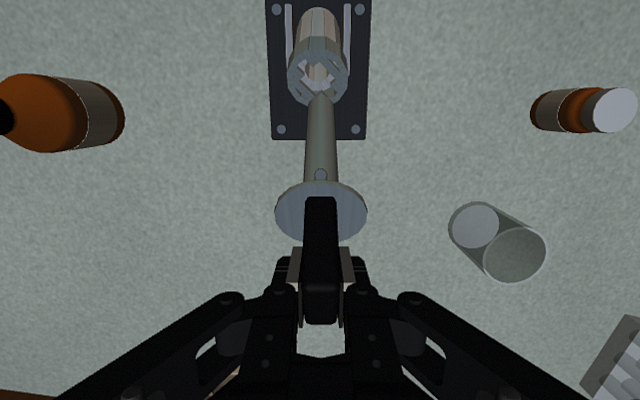

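Run:
```python
from go import *
m=b+ax*.122; h=Rz@[1,0,0]; rim=m-.0237*h; print("rim",rim)
to(np.array([*(rim-.108*h)[:2],.224]),yp)
```

```text
rim [0.55622328 0.03119199 0.1329378 ]
tcp [0.4797 0.0034 0.2967] F [-0.5 -0.4 -2.7] tx [ 0.942  0.337 -0.   ] ty [ 0.337 -0.942 -0.   ] tz [-0. -0. -1.] j [-0.85  0.09  0.78  1.97 -0.07  1.1  -1.27]
shift cm in tool axes (before turn): [-2.66 -0.03  7.27]
turn about tool z: -0.001
shift in turned axes [-2.66 -0.03  7.27]
```

carry_out(series="-1.4 0 0 0 0; -1.3 0 0 0 0; 0 0 2.5 0 0; 0 0 2.5 0 0; 0 0 2.3 0 0; 0 0 0 0 0; 0 0 0 0 0")

```text
clock: 18.48
tcp_pos: [0.4545, -0.0058, 0.2247]
orientation: [-3.095, -0.536, -0.002]
contact_force: [0.2, -0.8, -2.4]
grip_width: 0.0155
```

Run:
```python
from pf import *
s,F,f=wrist("pics/w17.png")
print(s["tcp_pos"],s["contact_force"].round(1),s["moment"].round(2),s["grip_width"])
```

```text
[ 0.45454731 -0.00580765  0.22468888] [ 0.2 -0.8 -2.4] [-0.03  0.11  0.03] 0.015453438003954097
```

View pics/w17.png

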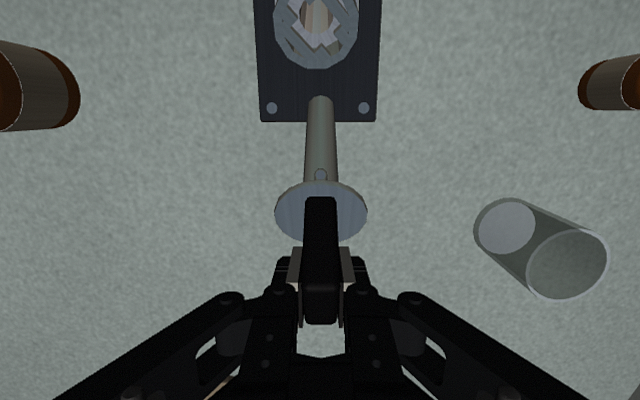

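carry_out(series="1 0 0 0 0; 1 0 0 0 0; 1 0 0 0 0; 1 0 0 0 0; 1 0 0 0 0; 0 0 0 0 0")

```text
clock: 19.27
tcp_pos: [0.5022, 0.0115, 0.2235]
orientation: [3.095, 0.537, 0.0]
contact_force: [-0.3, -0.1, -4.0]
grip_width: 0.0152
```

Run:
```python
from pf import *
s,F,f=wrist("pics/w18.png")
print(s["tcp_pos"],s["contact_force"].round(1),s["moment"].round(2),s["grip_width"])
```

```text
[0.50220036 0.0115363  0.22351515] [-0.3 -0.1 -4. ] [-0.1   0.45  0.06] 0.015156887046527723
```

View pics/w18.png

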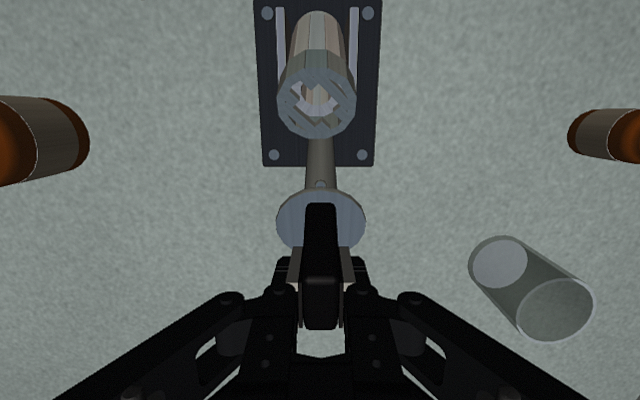

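carry_out(series="1 0 0 0 0; 1 0 0 0 0; 1 0 0 0 0; 1 0 0 0 0; 0 0 0 0 0")

```text
clock: 19.95
tcp_pos: [0.5403, 0.0252, 0.2237]
orientation: [3.095, 0.537, 0.002]
contact_force: [-0.9, -1.7, -2.7]
grip_width: 0.0156
```

Run:
```python
from pf import *
s,F,f=wrist("pics/w19.png")
print(s["tcp_pos"],s["contact_force"].round(1),s["moment"].round(2),s["grip_width"])
from bench import eyes
S=eyes.grab_frame("scene")["color"][60:260,240:420];cv2.imwrite("pics/s19.png",cv2.resize(S,None,fx=3,fy=3,interpolation=2))
```

```text
[0.54034763 0.02520581 0.22374066] [-0.9 -1.7 -2.7] [-0.01  0.32  0.02] 0.015605304282764847
```

View pics/w19.png

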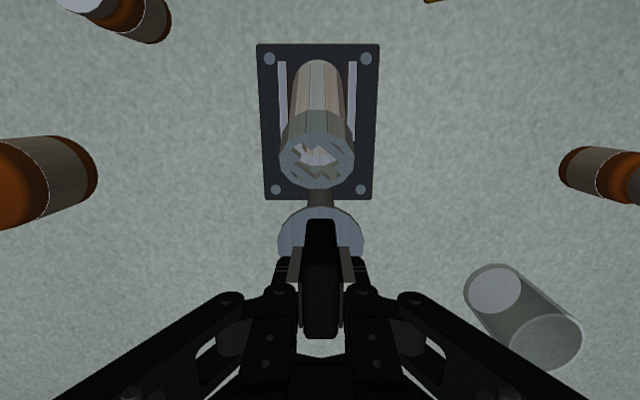

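View pics/s19.png

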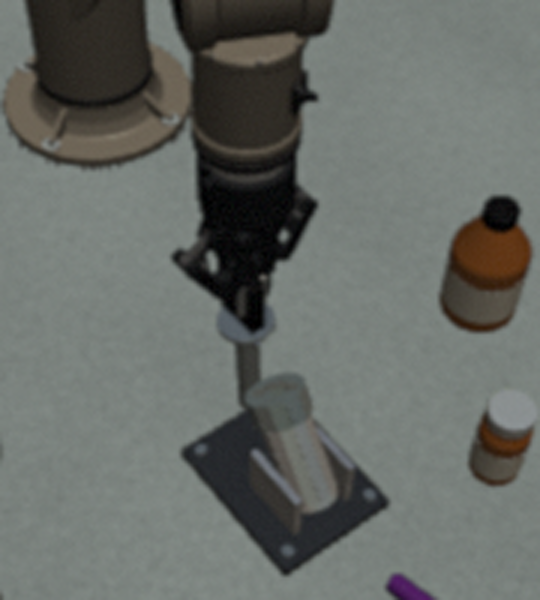

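carry_out(series="0.5 0 0 0 0; 0 0 0 0 0; -1.5 0 0 0 0; -1.5 0 -1 0 0; -1 0 -2.5 0 0; 0 0 -2.5 0 0; 0 0 0 0 0; 0 0 0 0 0", grip_force=30)

```text
clock: 21.05
tcp_pos: [0.5057, 0.013, 0.2831]
orientation: [-3.095, -0.537, 0.0]
contact_force: [0.2, 0.2, -3.6]
grip_width: 0.0154
```

Run:
```python
from pf import *
from bench import eyes
s=r.get_obs()
D=pickle.load(open("d0.pkl","rb"))
S=eyes.grab_frame("scene")
R=Rot.from_rotvec(s["orientation"]).as_matrix();G=s["tcp_pos"]-R[:,2]*.011
im=cv2.resize(S["color"][60:220,250:390],None,fx=3.5,fy=3.5,interpolation=2)
for t,col in((0,(0,0,255)),(.1,(0,255,0))):
    a=-R[:,0]*np.sin(t)-R[:,2]*np.cos(t)
    for z in (0,.0,.06,.118):
        u=(proj(S,G+a*(z-.162))[0]+.5-[250,60])*3.5;cv2.circle(im,(int(u[0]),int(u[1])),3,col,-1)
cv2.imwrite("pics/s20.png",im)
to([.475,-.25,.285])
```

```text
tcp [0.5055 0.0129 0.2828] F [ 0.3 -0.5 -2.9] tx [ 0.942  0.337 -0.001] ty [ 0.337 -0.942 -0.   ] tz [-0.001 -0.    -1.   ] j [-0.83  0.18  0.79  1.94 -0.14  1.08 -1.21]
shift cm in tool axes (before turn): [-11.73  23.73  -0.22]
```

View pics/s20.png

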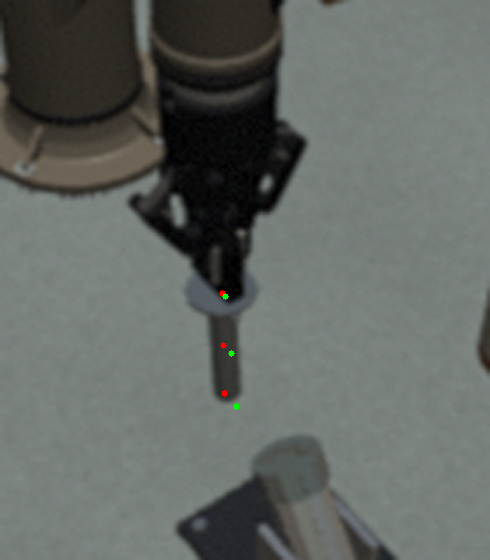

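carry_out(series="-1.95 3.95 0 0 0; -1.95 3.95 0 0 0; -1.95 3.95 0 0 0; -1.95 3.95 0 0 0; -1.95 3.95 0 0 0; -1.95 3.95 0 0 0; 0 0 0 0 0; 0 0 0 0 0")

```text
clock: 22.1
tcp_pos: [0.4755, -0.2491, 0.2827]
orientation: [-3.095, -0.536, 0.003]
contact_force: [0.9, 0.9, -2.6]
grip_width: 0.0156
```

Run:
```python
from pf import *
from bench import eyes
s=r.get_obs(); to([.475,-.25,.285])
R=Rot.from_rotvec(s["orientation"]).as_matrix();G=s["tcp_pos"]-R[:,2]*.011
t=np.linspace(0,2*np.pi,40);c=np.array([.475,-.25,0]);ims=[]
for n,x0,y0 in(("scene",170,110),("top",370,190)):
    S=eyes.grab_frame(n);k=3.5
    im=cv2.resize(S["color"][y0:y0+130,x0:x0+110],None,fx=k,fy=k,interpolation=2)
    def P(X,col):
        for u in proj(S,X):
            u=(u+.5-[x0,y0])*k;cv2.circle(im,(int(u[0]),int(u[1])),2,col,-1)
    for z in(0,.105): P(c+np.c_[.04*np.cos(t),.04*np.sin(t),0*t+z],(0,255,0))
    for z in (0,.06,.118): P(G+[0,0,z-.162],(0,0,255))
    ims.append(im)
cv2.imwrite("pics/b21.png",np.hstack(ims)); wrist("pics/w21.png")
```

```text
tcp [ 0.4755 -0.2491  0.2827] F [ 0.9  0.9 -2.6] tx [ 0.942  0.336 -0.001] ty [ 0.336 -0.942 -0.001] tz [-0.002  0.001 -1.   ] j [-0.37  0.28  0.9   1.88 -0.24  1.1  -0.6 ]
shift cm in tool axes (before turn): [-0.07  0.07 -0.23]
```

View pics/b21.png

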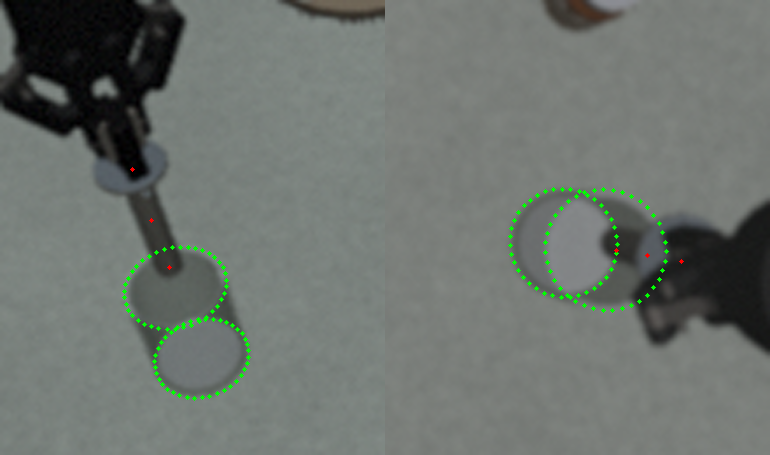

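View pics/w21.png

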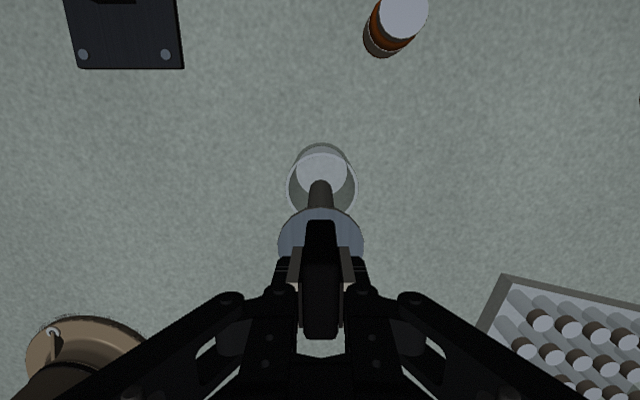

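carry_out(series="0 0 1.6 0 0; 0 0 1.6 0 0; 0 0 1.6 0 0; 0 0 1.6 0 0; 0 0 1.6 0 0; 0 0 1.6 0 0; 0 0 1.4 0 0; 0 0 0 0 0")

```text
clock: 23.25
tcp_pos: [0.4751, -0.2494, 0.1726]
orientation: [-3.095, -0.536, 0.003]
contact_force: [0.0, -0.7, -2.0]
grip_width: 0.0151
```

carry_out(series="0 0 0.3 0 0; 0 0 0.3 0 0; 0 0 0.3 0 0; 0 0 0 0 0")

```text
clock: 23.75
tcp_pos: [0.4757, -0.2496, 0.1647]
orientation: [-3.095, -0.537, 0.0]
contact_force: [-0.0, -0.2, -3.1]
grip_width: 0.0154
```

carry_out(series="0 0 0.2 0 0; 0 0 0.2 0 0; 0 0 0 0 0; 0 0 0 0 0")

```text
clock: 24.25
tcp_pos: [0.4758, -0.2497, 0.1608]
orientation: [3.095, 0.537, 0.0]
contact_force: [-0.2, -0.4, -1.9]
grip_width: 0.0151
```

carry_out(series="0 0 0.2 0 0; 0 0 0.1 0 0; 0 0 0 0 0; 0 0 0 0 0")

```text
clock: 24.75
tcp_pos: [0.4758, -0.2497, 0.1578]
orientation: [3.095, 0.537, 0.0]
contact_force: [0.3, -0.2, -2.5]
grip_width: 0.0151
```

carry_out(series="0 0 0.2 0 0; 0 0 0 0 0; 0 0 0 0 0; 0 0 0 0 0")

```text
clock: 25.25
tcp_pos: [0.4758, -0.2497, 0.1558]
orientation: [-3.095, -0.537, -0.0]
contact_force: [-0.8, 0.2, -3.2]
grip_width: 0.0155
```

Run:
```python
from pf import *
from bench import eyes
S=eyes.grab_frame("scene")["color"][100:250,160:290];cv2.imwrite("pics/s22.png",cv2.resize(S,None,fx=4,fy=4,interpolation=2))
print(r.get_obs()["contact_force"],r.get_obs()["tcp_pos"])
```

```text
[ 0.06505924  0.23652147 -2.47556775] [ 0.47575941 -0.2497208   0.15580826]
```

View pics/s22.png

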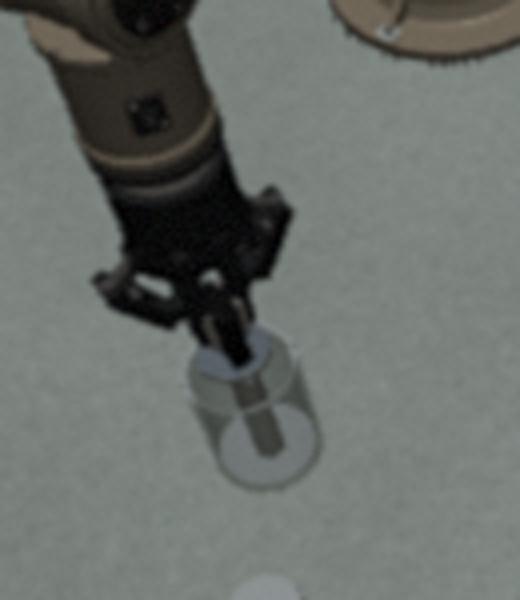

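Not yet on the floor (force still shows the weight); going on down in 1–2 mm steps.

carry_out(series="0 0 0.2 0 0; 0 0 0 0 0; 0 0 0 0 0")

```text
clock: 25.68
tcp_pos: [0.4757, -0.2497, 0.1537]
orientation: [-3.095, -0.537, 0.0]
contact_force: [-0.7, -0.9, -2.1]
grip_width: 0.0155
```

carry_out(series="0 0 0.2 0 0; 0 0 0 0 0; 0 0 0 0 0")

```text
clock: 26.05
tcp_pos: [0.4761, -0.25, 0.1525]
orientation: [3.095, 0.536, 0.002]
contact_force: [-0.8, 1.1, 5.7]
grip_width: 0.0153
```

carry_out(series="0 0 0.2 0 0; 0 0 0 0 0; 0 0 0 0 0")

```text
clock: 26.42
tcp_pos: [0.4772, -0.2505, 0.1523]
orientation: [3.095, 0.536, 0.006]
contact_force: [-3.6, 3.2, 20.3]
grip_width: 0.0154
```

carry_out(series="0 0 -0.3 0 0; 0 0 0 0 0; 0 0 0 0 0.25; 0 0 0 0 0.3; 0 0 0 0 0.45; 0 0 0 0 0.6; 0 0 0 0 0.6")

```text
clock: 27.3
tcp_pos: [0.4758, -0.2497, 0.1528]
orientation: [-3.095, -0.537, -0.0]
contact_force: [-0.2, -0.2, -0.4]
grip_width: 0.051
```

Run:
```python
from pf import *
from bench import eyes
S=eyes.grab_frame("scene")["color"][100:250,160:290];cv2.imwrite("pics/s23.png",cv2.resize(S,None,fx=4,fy=4,interpolation=2))
s,F,f=wrist("pics/w23.png");print(s["contact_force"],s["tcp_pos"],s["grip_width"])
```

```text
[ 0.30199079  0.60140852 -0.55426633] [ 0.47576926 -0.2496979   0.15279365] 0.05118050952019732
```

View pics/w23.png

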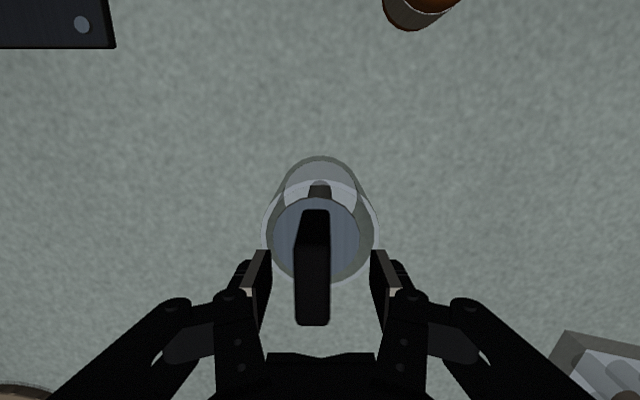

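View pics/s23.png

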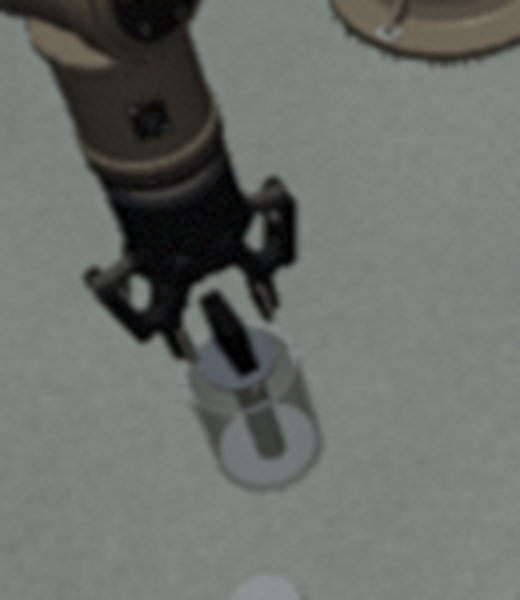

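carry_out(series="0 -0.3 0 0 1; 0 0 0 0 1; 0 0 0 0 1; 0 0 -1.5 0 1; 0 0 -2.5 0 1; 0 0 -3 0 1; 0 0 -3 0 1; 0 0 0 0 1")

```text
clock: 28.4
tcp_pos: [0.476, -0.248, 0.2557]
orientation: [3.094, 0.536, 0.008]
contact_force: [0.7, -0.0, -0.5]
grip_width: 0.0853
```

carry_out(series="-2 0 -2 0 1; -3 0 0 0 1; -3 0 0 0 1; 0 0 0 0 1; 0 0 0 0 1")

```text
clock: 29.02
tcp_pos: [0.3998, -0.2734, 0.2728]
orientation: [-3.095, -0.537, -0.001]
contact_force: [0.5, -0.1, -0.1]
grip_width: 0.0853
```

Run:
```python
from pf import *
from bench import eyes
f=eyes.grab_frame("scene");S=f["color"];cv2.imwrite("pics/s24.png",S);cv2.imwrite("pics/s24c.png",cv2.resize(S[120:270,180:400],None,fx=3.5,fy=3.5,interpolation=2))
wrist("pics/w24.png");T=eyes.grab_frame("top")["color"];cv2.imwrite("pics/t24.png",T)
print(r.get_obs()["contact_force"])
```

```text
[-0.57888437  0.26255524 -0.33939855]
```

View pics/s24c.png

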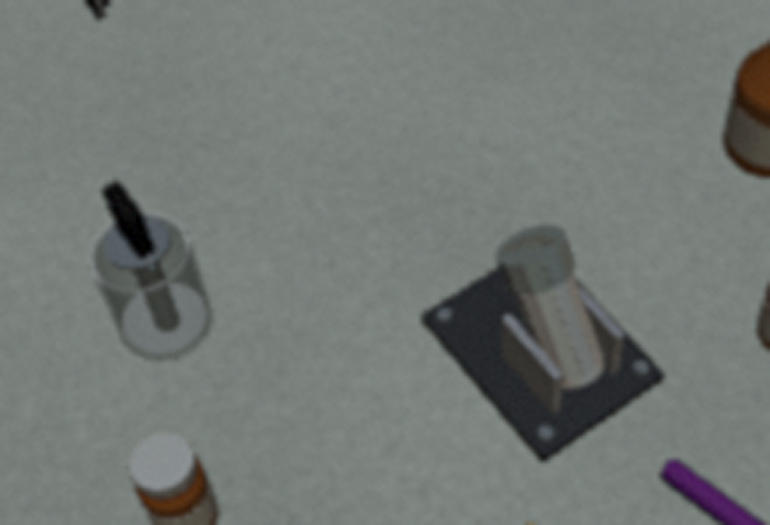

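View pics/w24.png

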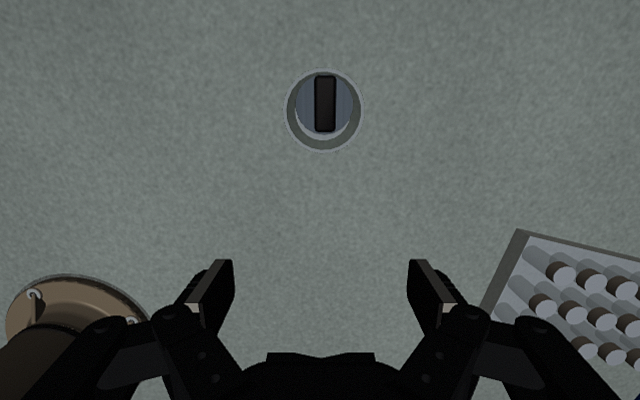

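View pics/t24.png

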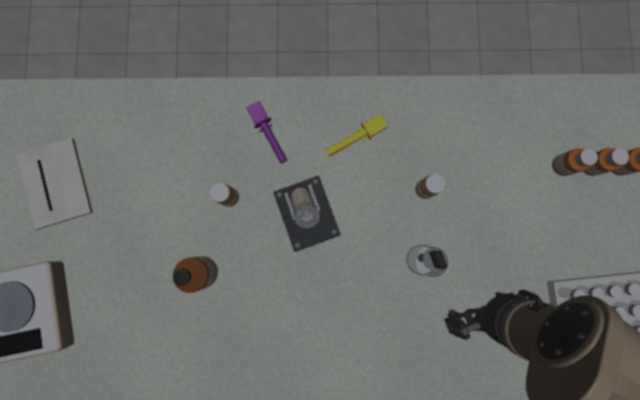

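The scene crop shows the plunger standing upright in the beaker, foot at about (170,325) on the floor and handle at (128,215). The beaker is upright and the gripper is clear. The top view shows the stand about where it was, slightly turned, and the jars and jug in place. Handing in.

Run:
```python
from bench import r
print(r.hand_in())
```

```text
the job is handed in; nothing more can be done
None
```

The plunger is out of the barrel and standing foot down in the glass beaker with its handle up; I handed in at about 29 s of the 48 s.

**What I did:** I turned the black paddle anticlockwise in steps, pulling gently after some of them. It held (pulling back about 17 N) at about 0.5 rad. At about 0.7 rad it came free, and I drew it out along the barrel axis. To straighten it, I pushed the shaft lightly against the barrel's collar, then lowered it until I felt the beaker floor. I released it and backed away.

**Last checks:**
- **Plunger:** it stands nearly upright inside the beaker and the gripper is clear of it.
- **Beaker and bottles:** the beaker is upright. The three amber bottles look to be in their original places, judged by eye from the images.
- **Stand:** its centre was within about 2 mm of where it began when last fitted, partway through the turning. In the last images it looks in place.

**What went wrong:**
- **Stand turned:** my first attempt, turning with the paddle clamped, rotated the whole stand about 0.11 rad about the vertical. I switched to a loosened, fork-like grip after that. Its centre barely moved, and I saw no tipping.
- **Alignment by grip alone:** I also tried squeezing the paddle into line with the fingers, but it jammed and I dropped that.
- **Seating force:** the last step down pressed the foot on the beaker floor with about 20 N before I backed off.
- **Angle readings:** the turn angles come from image fits and are good only to about 0.1 rad.

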